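Load the bottle clamp, free the safety catch and hold its lever

ROBOT

A 6-joint arm with a two-finger parallel gripper is mounted at the origin on the work surface. World frame = base frame: x ahead of the robot, y to its left, z up, the work surface at z = 0. Lengths are in m, angles in degrees, forces in N, time in s.
With the tool pointing down it reaches from about 0.35 to 0.875 m from the base axis. Payload 4.2 kg.
Tool frame: the origin (TCP) lies midway between the tips of the shut fingers; the grasp point (between the pads) lies r.grasp_offset behind it (r.grasp_offset is the distance from the TCP to the grasp point, in m); z points along the fingers, y is the direction in which the jaws open and shut (so a half turn about z gives the same grasp; the last joint's range is limited). The gripper opens to 87 mm and grips with 3 to 60 N. Pads are 19 mm wide; open, the fingers measure 117 mm over their backs; the gripper's body (75 mm by 190 mm) begins 51 mm behind the grasp point.
Start: joints at [88.614, 22.042, 0.453, 0, -68.411, -14.817], TCP at [0.174, 0.6, 0.223] pointing down, gripper open.
Joint ranges: [-179.83, 179.83], [-69.29, 118.12], [-61.27, 80.66], [-181.25, 117.63], [-171.15, -9.14], [-177.46, 177.46]. Speed limits (degrees/s): [159.86, 159.86, 180, 180, 180, 180].

INTERFACE

Orientations are given as a 3x3 rotation matrix whose columns are the frame's x, y, z axes.
In Python, from station import sense, optics, r gives the robot as it stands. The module is installed in compiled form; this text tells all that it offers.
- The arm moves only by the tool servo_tool, never from a script. Its argument "deltas" is a list of rows, each an object with "slide": the shift along the tool's x, y, z in units of 25 mm (1.0 is 25 mm), a list of three; "spin": the turn about the tool's z in units of 8 degrees (1.0 is 8 degrees). A call has 1 to 10 rows; each row shifts and turns the pose as measured when the row begins, along the tool's axes as they then stand; what a row does not reach is not made up. A row lasts 1/10 s, in which the tool goes at most 50 mm and 8.59 degrees, less where a joint would pass 70% of its speed; a pose out of reach is approached as far as the arm can. A call is refused whole if a number of a shift passes 1 or a number of a turn 1, either way. A call with a gripper value outside its range is refused whole. "gripper" is the closure in counts, from 0 (fully open) to 255 (shut), set as the call begins (left out, the last holds). The fingers move at their own pace and stop on an object; the grip force is fixed at half the most. Time passes only in rows, so rows that do not move let the fingers close. It gives the time, the measured TCP pose, the force and the opening at its end, in the units of the state.
- sense(): the state, without advancing time (a new reading comes with each control period).
- optics.capture(name): name is "scene" or "top" or "wrist"; returns a dict with "frame" (480x640x3 uint8, red, green, blue), "camera_matrix" (3x3 intrinsics, pixels), "eye" and "rotation" of the camera in the world. Camera axes: x right, y down, z forward; pixel columns grow to the right and rows downward; lengths in m; the calibration is good to about 2 mm. A picture is of the moment at which its call begins. There is no depth.
- r.finish_job(): hands the job in, once; it reports no verdict.
The state is a dict: "time_s": time; "joints": joint angles; "joint_velocities": joint speeds; "effort": joint torques, N m; "tcp_pos": TCP position; "ee_rot": TCP orientation; "wrist_force": force on the tool from outside, world axes, zero at the start; "moment": the same for the moment, N m; "gripper_width": opening from 0.0 (shut) to 1.0 (fully open).
Only numpy, scipy, OpenCV 4.12 (cv2) and the standard library are available. Lean on these libraries where they do the work, as an engineer would, in place of code of your own. Each camera call takes 0.05 s, during which the arm holds its last target.

TASK

Slide the two loose amber bottles along the bench, without lifting or toppling them, through the flared mouth into the guide channel, so that all three amber bottles stand in a snug single file against the end stop. Then flip the safety catch right over, away from the lever, and only then pull the black-knobbed lever fully towards the robot to close the clamp: the lever springs back by itself, so finish while still holding it fully pulled. Leave the other glassware where it stands.

Things in the scene. Friction and masses are not known exactly. Their poses are not given: they have to be found in the camera images.
- station: Aluminium bottle clamp fixed to the bench. Origin on the bench, on the guide channel's centre line. Channel along its y axis, x points across it to the far side (lever and catch), z up. Fixed rail at x = -33 to -23 mm. Lever housing: x 75 to 135, y -82 to -38 mm, 53 mm high. Catch post: x 108 to 122, y -19 to -1 mm, 122 mm high. Base plate 6 mm thick, x 42 to 175 mm.
- channel_stop (a point): Bench point at the end stop's face (station x = 0, y = -100 mm); stop 30 mm high. The row is full when the three bottles touch: centres about y = -80, -40 and 0 mm of the station. Rails 14 mm high, 46 mm apart, from the stop to y = +30 mm; floor is the bare bench. The far rail (x = 23 to 33 mm) is the clamp jaw: the pulled lever moves it 4 mm inwards, leaving 42 mm.
- channel_mouth (a point): Bench point at the open end of the channel (station x = 0, y = +67 mm). From y = +30 mm the rails flare out at 0.5 rad to this mouth, about 80 mm wide inside, guides 14 mm high.
- bottle_a: Amber glass bottle with black screw cap, 40 mm diameter, 70 mm tall (straight wall up to 40 mm, cap 37 mm wide), about 90 g, standing on the bench. Origin: centre of its underside. One of the two loose bottles, standing before the mouth of the channel.
- bottle_b: Amber glass bottle with black screw cap, 40 mm diameter, 70 mm tall (straight wall up to 40 mm, cap 37 mm wide), about 90 g, standing on the bench. Origin: centre of its underside. The other loose bottle before the mouth of the channel, nearer the far side.
- bottle_c: Amber glass bottle with black screw cap, 40 mm diameter, 70 mm tall (straight wall up to 40 mm, cap 37 mm wide), about 90 g, standing on the bench. Origin: centre of its underside. It already stands in the channel within 1 mm of the end stop, and stays there.
- catch (a joint): Angle of the safety catch, rad: 0 = closed (lying level across the front of the lever, where its lug blocks the lever), grows as its free end is lifted and swung over; 2.9 = fully over, at its stop. It turns stiffly (under 1 N at the knob) and stays where it is left. It starts closed or slightly raised (0 to 0.2).
- catch_knob (a point): Centre of the catch's grip, a black ball 18 mm wide on a stub 30 mm up from the arm's free end. Closed it is about 145 mm above the bench, at x = 97, y = -95 mm of the station. From the hinge it lies 85 mm along the station's -y and 30 mm up when closed, so it moves on an arc of 90 mm radius, up and over to +y, in the plane x = 97 mm.
- catch_hinge (a point): Point on the catch's hinge axis, 115 mm above the bench (station x = 97, y = -10 mm). The axis runs along the station's x axis. The arm is 10 mm thick and 12 mm high, and a lug 16 mm wide reaches 30 mm from it to the lever rod, 50 mm from the hinge.
- lever (a joint): Angle of the lever, rad: 0 = rest, leaning 0.4 rad to the far side (+x of the station); grows as the knob is pulled to the near side (-x of the station); 0.8 = fully pulled, leaning 0.4 rad to the near side, at its stop. With the catch closed it is blocked at about 0.05 to 0.1. A spring returns it: about 3 N at the knob at rest, 8 N fully pulled.
- lever_knob (a point): Centre of the lever's black ball knob, 28 mm in diameter, on a steel rod 12 mm thick, 140 mm from the pivot. At rest about 159 mm above the bench, at x = 160, y = -60 mm of the station; fully pulled 159 mm high at x = 50 mm; 170 mm high midway. It can be pinched from above with the fingers on either side along the station's y axis: the ball turns between the pads.
- lever_pivot (a point): Point on the lever's pivot axis, 30 mm above the bench (station x = 105, y = -60 mm). The axis runs along the station's y axis.
- squat_jar: Bystander: white plastic jar, 52 mm wide, 42 mm tall. Origin: centre of its underside.
- beaker: Bystander: small glass beaker, 52 mm wide, 58 mm tall. Origin: centre of its underside.
- petri_dish: Bystander: clear flat dish, 76 mm wide, 14 mm high. Origin: centre of its underside.
- cylinder: Bystander: glass measuring cylinder, foot 60 mm wide, 190 mm tall. Origin: centre of its underside.
- flask: Bystander: long-necked stoppered flask, 84 mm wide, 188 mm tall. Origin: centre of its underside.
- reagent_bottle: Bystander: glass reagent bottle with a paper label, 70 mm wide, 130 mm tall. Origin: centre of its underside.
- wash_bottle: Bystander: white wash bottle with a bent spout, 66 mm wide, 170 mm tall. Origin: centre of its underside.
Not all that is in view belongs to the job. Leave any blue look-alike of the bottle_a alone. Leave any yellow look-alike of the bottle_c alone.

How it is judged (in metres and radians):
On the way, in this order (a step that is already met when the one before it is completed fails the run):
1. all three amber bottles stand in single file in the channel (x of bottle_a in the frame of station between -0.009 and 0.009 m and y of bottle_a in the frame of station between -0.09 and 0.01 m and angle between each of bottle_a, bottle_b, bottle_c's own z axis and vertical below 0.1 rad and x of bottle_b in the frame of station between -0.009 and 0.009 m and y of bottle_b in the frame of station between -0.09 and 0.01 m and x of bottle_c in the frame of station between -0.009 and 0.009 m and y of bottle_c in the frame of station between -0.09 and 0.01 m), for 0.2 s.
2. the safety catch is flipped over (value of joint catch above 2 rad), for 0.2 s.
3. the lever is pulled fully (value of joint lever above 0.68 rad), for 0.2 s.
At the end, for the whole second after the job is handed in: Three amber bottles upright (0.1 rad) in the channel, within 9 mm of its centre line, the last centre at most 10 mm short of the full row; catch over by more than 2 rad; lever beyond 0.68 of its 0.8 rad, the fingers pressing on it with over 2 N, through the last second (all of step 1 and value of joint catch above 2 rad and value of joint lever above 0.68 rad and contact force between the fingers and lever above 2 N); the arm keeps its last pose, push and grip.
It fails at once if an amber bottle is lifted more than 15 mm off the bench (height (world z) of any of bottle_a, bottle_b, bottle_c above 0.015 m).
It fails at once if an amber bottle is toppled (angle between any of bottle_a, bottle_b, bottle_c's own z axis and vertical above 0.6 rad).
It fails at once if other glassware is moved more than 30 mm or toppled (distance of any of squat_jar, beaker, petri_dish, cylinder, flask, reagent_bottle, wash_bottle from where it was at the start of the episode above 0.03 m or angle between any of squat_jar, beaker, petri_dish, cylinder, flask, reagent_bottle, wash_bottle's own z axis and vertical above 0.5 rad).
It fails at once if the lever is forced while the catch is not flipped (value of joint lever above 0.15 rad and value of joint catch below 1.5 rad).
It also fails if it takes over 72 s, if anything falls off the work surface, if the arm or the gripper's body presses on something with over 40 N, if the wrist force passes 120 N, or if a joint passes its speed limit or range.

## Working session

There is one attempt and no reset: what is moved stays moved. The work goes in short steps, Python scripts to look and compute and a tool call to move; the robot and the scene stay as the last step left them, time stands still between calls to the robot, and variables do not carry over. Pictures are saved under pics/ and viewed, and the job is handed in when it is done.

Besides the shell and the picture viewer there is one more tool, called after "Call:" as name(argument=value, ...) on one line, values as JSON. servo_tool: Moves the arm, as the interface text tells. Its arguments: {"type":"object","properties":{"deltas":{"type":"array"},"gripper":{"type":"number"}},"required":["deltas"]}

```bash
mkdir -p pics
cat > h.py <<'E'
import numpy as np, cv2
from station import sense, optics, r
def cap(n,f):
    d=optics.capture(n); cv2.imwrite('pics/'+f,cv2.cvtColor(d['frame'],cv2.COLOR_RGB2BGR)); np.savez('pics/'+f+'.npz',K=d['camera_matrix'],eye=d['eye'],R=d['rotation']); return d
def back(f,u,v,z):
    d=np.load('pics/'+f+'.npz'); ray=d['R']@np.linalg.inv(d['K'])@np.array([u,v,1.]); e=d['eye']; return e+ray*(z-e[2])/ray[2]
def proj(f,p):
    d=np.load('pics/'+f+'.npz'); c=d['R'].T@(np.array(p)-d['eye']); q=d['K']@c; return q[:2]/q[2]
E
python3 - <<'E'
from h import *
for n in ('top','scene','wrist'):
    d=cap(n,n+'0.png'); print(n,d['eye'],d['camera_matrix'][0,0],d['rotation'].round(2).tolist())
print(sense(), r.grasp_offset)
E
```

```text
top [0.37514602 0.05154665 1.62154891] 587.8492030757129 [[0.03, -0.99, 0.14], [-1.0, -0.03, -0.02], [0.02, -0.14, -0.99]]
scene [ 1.00301814 -0.70942329  0.99069096] 594.9342755693182 [[0.87, 0.34, -0.35], [0.49, -0.62, 0.61], [-0.01, -0.7, -0.71]]
wrist [0.24729529 0.57862368 0.3825438 ] 345.5096663320973 [[-0.28, -0.92, -0.27], [-0.96, 0.27, 0.08], [0.0, 0.28, -0.96]]
{'time_s': 0.15, 'joints': array([ 8.86133390e+01,  2.20799134e+01,  3.99946573e-01, -2.06184219e-02,
       -6.84106964e+01, -1.48161912e+01]), 'joint_velocities': array([-0.16689488, -0.07705246,  0.07863138,  0.1008553 ,  0.07697434,
        0.15685168]), 'effort': array([-2.20327820e-04, -3.91053808e+01,  1.87586796e+01,  4.22232226e+00,
        1.23900769e-02, -1.41342189e-04]), 'tcp_pos': array([0.17426235, 0.59976062, 0.22173332]), 'ee_rot': array([[ 9.60242781e-01, -2.79166012e-01, -3.72807468e-04],
       [-2.79166249e-01, -9.60241495e-01, -1.57378921e-03],
       [ 8.13632552e-05,  1.61529499e-03, -9.99998692e-01]]), 'wrist_force': array([-0.96343981,  0.77670098, -0.21932049]), 'moment': array([0.05301465, 0.01048963, 0.0200976 ]), 'gripper_width': 0.9971034117623698} 0.0187
```

View pics/top0.png

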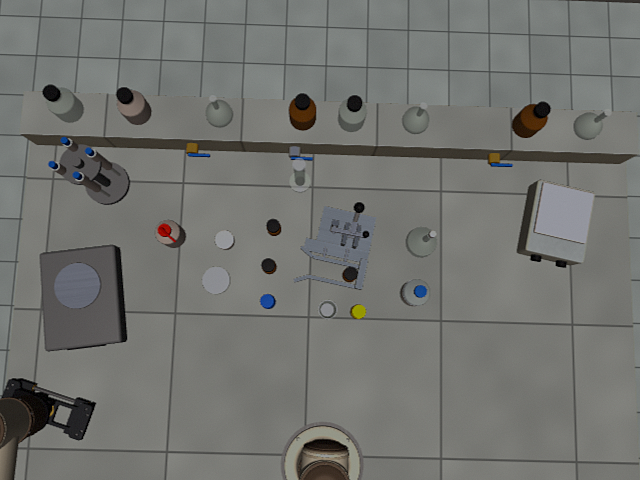

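View pics/scene0.png

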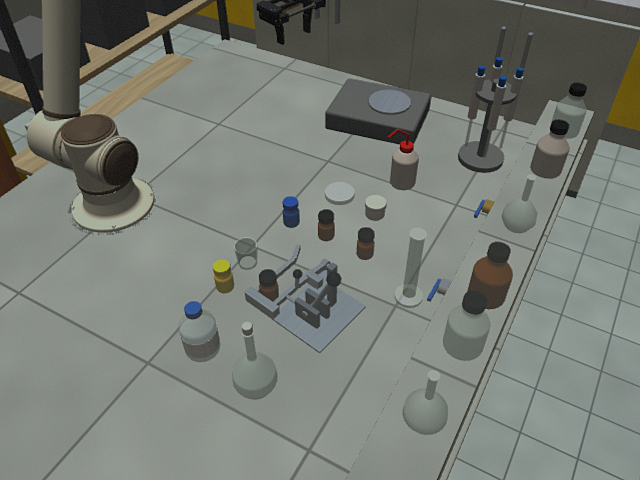

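View pics/wrist0.png

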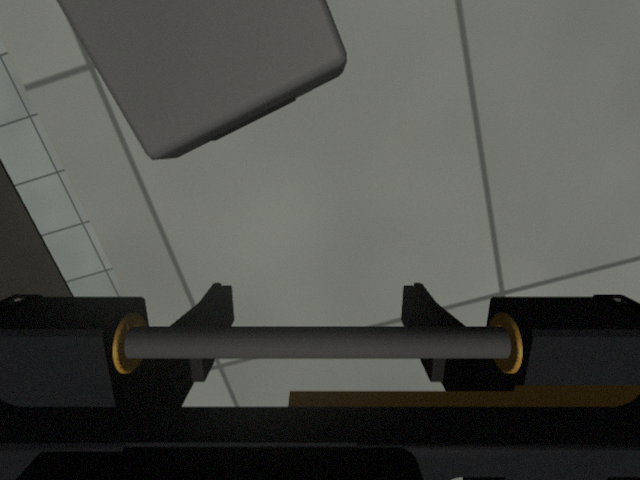

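The top view shows the clamp near (340,245), amber bottle caps near (274,227), (268,266) and (350,274), the blue look-alike at (267,301) and the yellow at (358,311). I'll zoom in on both overview pictures.

Run:
```python
import cv2
a=cv2.imread('pics/top0.png')[180:340,190:390]; cv2.imwrite('pics/topz.png',cv2.resize(a,None,fx=4,fy=4,interpolation=2)[:600])
a=cv2.imread('pics/scene0.png')[190:350,220:420]; cv2.imwrite('pics/scenez.png',cv2.resize(a,None,fx=4,fy=4,interpolation=2)[:640][:600])
```

```text
(no output)
```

View pics/topz.png

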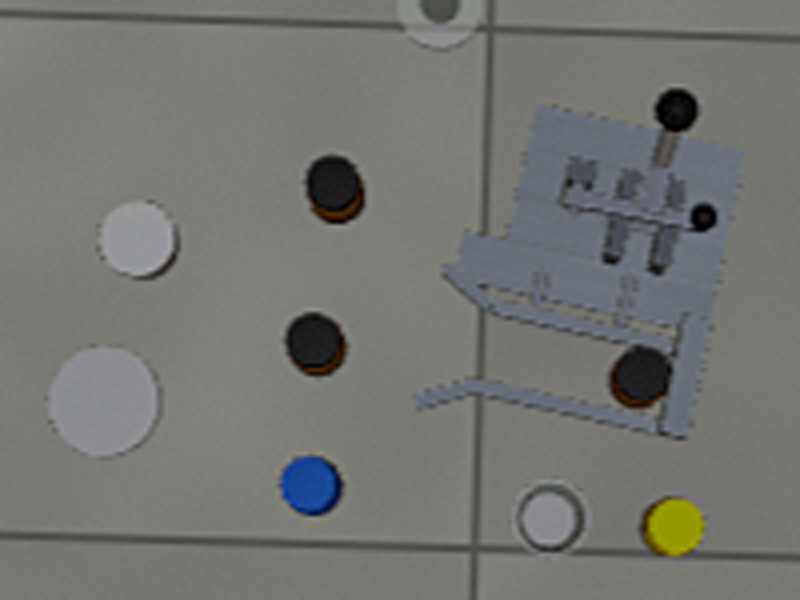

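View pics/scenez.png

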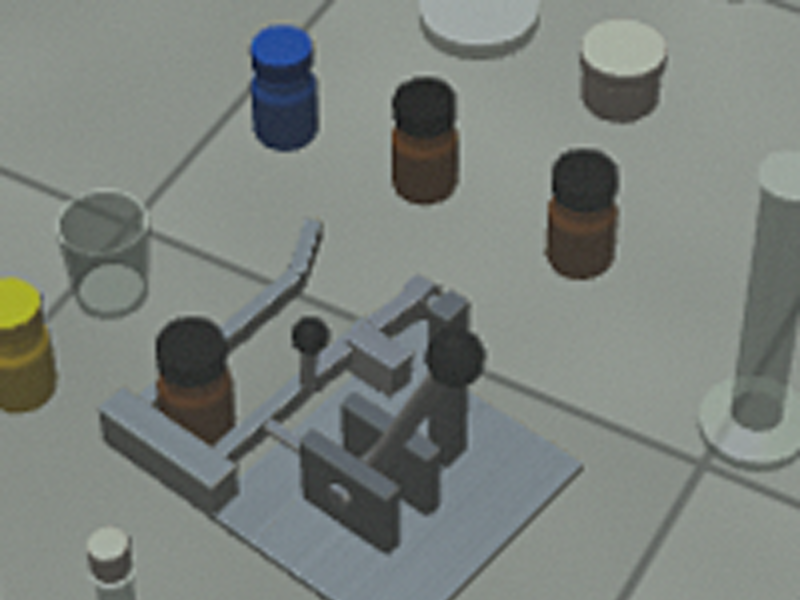

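```bash
cat > fit.py <<'E'
from h import *
from scipy.optimize import least_squares
T=lambda u,v:(u/4+190,v/4+180); S=lambda u,v:(u/4+220,v/4+190)
# (station xyz),(top),(scene)
P=[((97,-95,145),T(704,217),S(310,335)),((160,-60,159),T(677,110),S(455,357)),((0,-80,70),T(642,375),S(192,340))]
def st(q,p): c,s=np.cos(q[2]),np.sin(q[2]); return np.array([q[0]+(c*p[0]-s*p[1])/1e3,q[1]+(s*p[0]+c*p[1])/1e3,p[2]/1e3])
def res(q):
    o=[]
    for p,t,s in P:
        o+=list(proj('top0.png',st(q,p))-t)+list(proj('scene0.png',st(q,p))-s)
    return np.array(o)
if __name__=='__main__':
    for y0 in np.arange(-3,3,1.):
        f=least_squares(res,[.55,0,y0]); 
        if f.cost<100: print(f.x,np.degrees(f.x[2]),f.cost,f.fun.round(1))
    for n,t,s in [('far',T(333,183),S(583,180)),('near',T(316,340),S(425,106)),('C',T(642,375),S(192,340))]:
        g=least_squares(lambda p:np.r_[proj('top0.png',p)-t,proj('scene0.png',p)-s],[.5,0,.05]); print(n,g.x.round(4),g.fun.round(1),back('top0.png',*t,.07).round(4),back('scene0.png',*s,.07).round(4))
    for n,t,z in [('blue',T(311,485),.07),('jar',T(138,238),.042),('petri',T(104,400),.014),('beaker',T(550,518),.058),('yellow',T(673,525),.07),('cyl',(300,172),.19),('flask',(430,236),.188),('reag',(420,291),.13),('wash',(165,231),.17)]: print(n,back('top0.png',*t,z).round(3))
E
python3 fit.py
```

```text
[ 0.51881617  0.02058061 -0.19924429] -11.4158571734273 10.299673700693015 [-0.3  0.6 -1.3  3.6 -1.2 -0.5  0.1 -1.  -1.  -0.8 -0.2 -0.9]
[ 0.51881617  0.02058061 -0.1992443 ] -11.415857324069153 10.299673700693132 [-0.3  0.6 -1.3  3.6 -1.2 -0.5  0.1 -1.  -1.  -0.8 -0.2 -0.9]
[ 0.51881617  0.02058061 -0.19924428] -11.415856608864853 10.299673700692399 [-0.3  0.6 -1.3  3.6 -1.2 -0.5  0.1 -1.  -1.  -0.8 -0.2 -0.9]
[ 0.51881617  0.0205806  -0.19924428] -11.415856250638218 10.299673700692528 [-0.3  0.6 -1.3  3.6 -1.2 -0.5  0.1 -1.  -1.  -0.8 -0.2 -0.9]
[ 0.51881617  0.0205806  -0.19924428] -11.415856389583361 10.299673700692308 [-0.3  0.6 -1.3  3.6 -1.2 -0.5  0.1 -1.  -1.  -0.8 -0.2 -0.9]
[ 0.51881617  0.0205806  -0.19924428] -11.4158560670915 10.299673700692482 [-0.3  0.6 -1.3  3.6 -1.2 -0.5  0.1 -1.  -1.  -0.8 -0.2 -0.9]
far [0.6251 0.1494 0.0622] [-0.2 -0.3 -0.3  0.1] [0.623  0.1484 0.07  ] [0.6288 0.1427 0.07  ]
near [0.5199 0.1572 0.0641] [-0.4 -0.7 -0.7  0.1] [0.5176 0.1556 0.07  ] [0.5241 0.1527 0.07  ]
C [ 0.5028 -0.0593  0.0683] [-0.5 -0.7 -0.7  0.1] [ 0.5009 -0.0606  0.07  ] [ 0.5047 -0.0596  0.07  ]
blue [0.422 0.155 0.07 ]
jar [0.586 0.28  0.042]
petri [0.477 0.302 0.014]
beaker [ 0.405 -0.003  0.058]
yellow [ 0.403 -0.083  0.07 ]
cyl [0.742 0.079 0.19 ]
flask [ 0.591 -0.247  0.188]
reag [ 0.457 -0.234  0.13 ]
wash [0.585 0.41  0.17 ]
```

Call:
servo_tool(deltas=[{"slide": [0.9,0.7,0],"spin": -0.6},{"slide": [0.9,0.7,0],"spin": 0},{"slide": [0.9,0.7,0],"spin": 0},{"slide": [0.9,0.7,0],"spin": 0},{"slide": [0.9,0.7,0],"spin": 0},{"slide": [0.9,0.7,0],"spin": 0},{"slide": [0.9,0.7,0],"spin": 0},{"slide": [0.9,0.7,0],"spin": 0},{"slide": [0.9,0.7,0],"spin": 0},{"slide": [0.9,0.7,0],"spin": 0}])

```text
time_s: 1.15
tcp_pos: [0.3623, 0.3754, 0.218]
ee_rot: [[0.982, -0.188, -0.003], [-0.188, -0.982, -0.008], [-0.002, 0.009, -1.0]]
wrist_force: [0.5, 0.7, 0.8]
gripper_width: 1.0
```

Call:
servo_tool(deltas=[{"slide": [0.6,0.95,-0.2]},{"slide": [0.6,0.95,-0.2]},{"slide": [0.6,0.95,-0.2]},{"slide": [0.6,0.95,-0.2]},{"slide": [0.6,0.95,-0.2]},{"slide": [0.6,0.95,-0.2]},{"slide": [0.6,0.95,0]},{"slide": [0.6,0.95,0]},{"slide": [0.6,0.95,0]},{"slide": [0,0,0]}])

```text
invalid input
```

Run:
```python
from h import *
d=cap('wrist','w1.png'); print(d['eye'],sense()['tcp_pos'])
```

```text
[0.43756181 0.3624154  0.3787909 ] [0.36376374 0.37262165 0.217962  ]
```

View pics/w1.png

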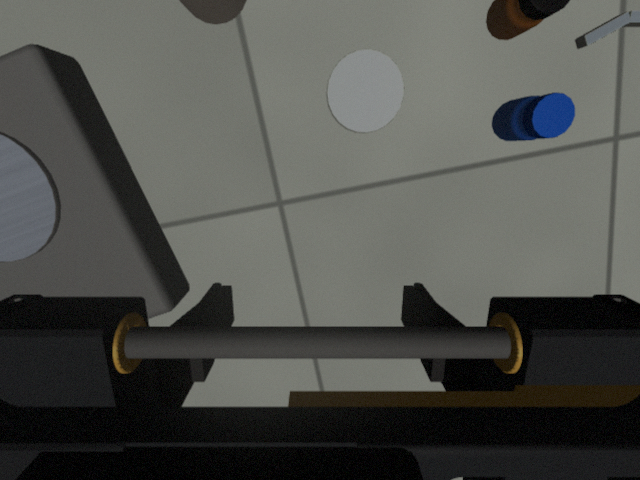

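The call was refused because "spin" was missing. The picture, taken from the old pose, shows the petri dish (366,90) and the blue look-alike (550,115). I'll repeat the move with "spin" included.

Call:
servo_tool(deltas=[{"slide": [0.6,0.95,-0.2],"spin": 0},{"slide": [0.6,0.95,-0.2],"spin": 0},{"slide": [0.6,0.95,-0.2],"spin": 0},{"slide": [0.6,0.95,-0.2],"spin": 0},{"slide": [0.6,0.95,-0.2],"spin": 0},{"slide": [0.6,0.95,-0.2],"spin": 0},{"slide": [0.6,0.95,0],"spin": 0},{"slide": [0.6,0.95,0],"spin": 0},{"slide": [0.6,0.95,0],"spin": 0},{"slide": [0,0,0],"spin": 0}])

```text
time_s: 2.2
tcp_pos: [0.4571, 0.1267, 0.2493]
ee_rot: [[0.981, -0.193, -0.007], [-0.193, -0.981, -0.013], [-0.004, 0.014, -1.0]]
wrist_force: [0.9, 0.8, 0.4]
gripper_width: 1.0
```

Run:
```python
from h import *
d=cap('wrist','w2.png'); print(d['eye'],sense()['tcp_pos'])
```

```text
[0.53288022 0.11411694 0.40990604] [0.45691995 0.12762837 0.2492863 ]
```

View pics/w2.png

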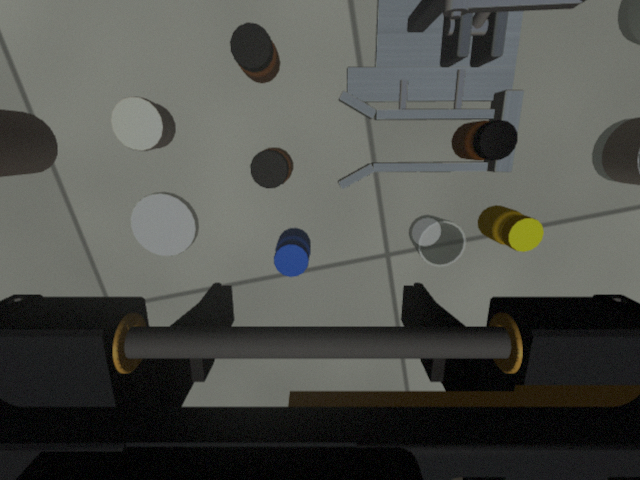

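The wrist view shows both loose bottles (250,45) and (270,167), the channel with rails between (375,110) and (495,165), and bottle C at (495,140). I'll zoom in for rail points.

Run:
```python
import cv2
a=cv2.imread('pics/w2.png')[0:200,220:420]; b=cv2.imread('pics/w2.png')[60:200,330:530]
cv2.imwrite('pics/w2a.png',cv2.convertScaleAbs(cv2.resize(a,None,fx=3,fy=3,interpolation=2),alpha=1.6)); cv2.imwrite('pics/w2b.png',cv2.convertScaleAbs(cv2.resize(b,None,fx=4,fy=4,interpolation=2),alpha=1.6))
```

```text
(no output)
```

View pics/w2a.png

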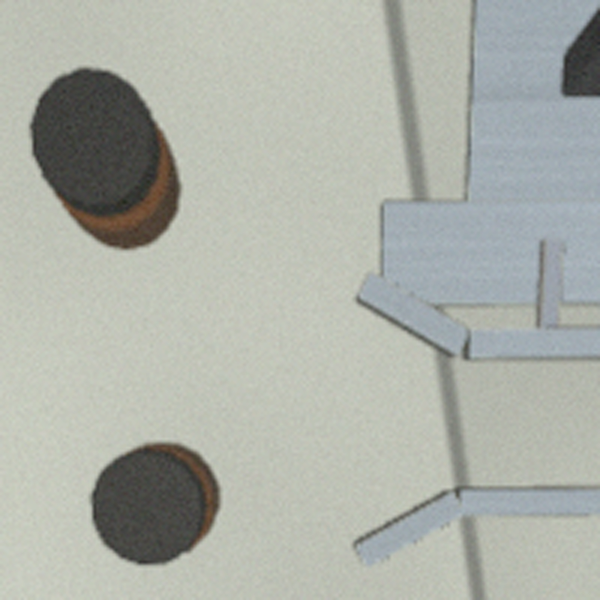

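View pics/w2b.png

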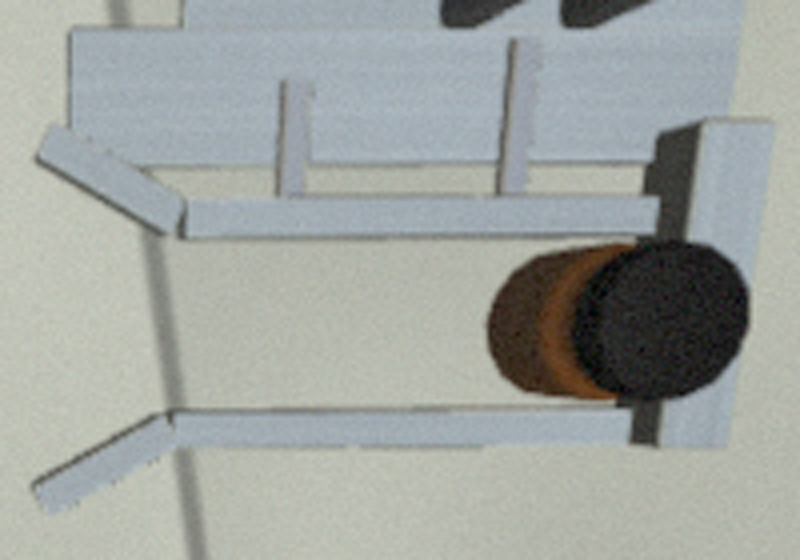

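```bash
cat > fit2.py <<'E'
from fit import *
W=lambda u,v:np.array((u/4+330,v/4+60)); A=lambda u,v:(u/3+220,v/3)
f='w2.png'
PT=[((23,30,14),W(183,238)),((-23,30,14),W(173,411))]
L=[((23,None,14),W(657,235)),((-23,None,14),W(632,407)),((None,-100,30),W(704,120)),((None,-100,30),W(662,446))]
def r2(q):
    o=[]
    for p,t in PT: o+=list((back(f,*t,p[2]/1e3)[:2]-st(q,p)[:2])*1e3)
    c,s=np.cos(q[2]),np.sin(q[2])
    for p,t in L:
        d=back(f,*t,p[2]/1e3)[:2]-q[:2]
        sx,sy=c*d[0]+s*d[1],-s*d[0]+c*d[1]
        o.append(sx*1e3-p[0] if p[0] is not None else sy*1e3-p[1])
    return np.array(o)
g=least_squares(r2,[.519,.02,-.2]); q=g.x; print(q,np.degrees(q[2]),g.fun.round(1))
def tost(p):
    c,s=np.cos(q[2]),np.sin(q[2]); d=p[:2]-q[:2]; return np.array([c*d[0]+s*d[1],-s*d[0]+c*d[1]])*1e3
for n,t in [('B',A(90,130)),('A',A(148,505)),('C',W(660,320))]:
    p=back(f,*t,.07); print(n,p.round(4),tost(p).round(1))
for n,p in [('lk',(160,-60,159)),('ck',(97,-95,145)),('hinge',(97,-10,115)),('C',(0,-80,70)),('lkmid',(105,-60,170))]:
    print(n,st(q,p).round(4),[(proj(k+'0.png',st(q,p))).round(1).tolist() for k in ('top','scene')])
E
python3 fit2.py
```

```text
[ 0.51613413  0.01661602 -0.18455514] -10.574230714582967 [-0.3 -0.5  0.4  0.3 -0.4  0.3  0.5 -0.3]
B [0.625  0.1505 0.07  ] [ 82.4 151.6]
A [0.5182 0.1585 0.07  ] [-24.  139.8]
C [ 0.5027 -0.0569  0.07  ] [  0.3 -74.7]
lk [ 0.6624 -0.0717  0.159 ] [[358.8, 207.5], [332.7, 278.6]]
ck [ 0.5941 -0.0946  0.145 ] [[366.8, 235.3], [295.0, 278.2]]
hinge [ 0.6097 -0.011   0.115 ] [[333.6, 230.0], [323.9, 263.2]]
C [ 0.5015 -0.062   0.07  ] [[351.0, 273.5], [266.0, 275.2]]
lkmid [ 0.6083 -0.0616  0.17  ] [[354.7, 227.8], [310.1, 260.6]]
```

Call:
servo_tool(deltas=[{"slide": [0.8,-0.6,0],"spin": -0.06},{"slide": [0.8,-0.6,0],"spin": 0},{"slide": [0.6,-0.45,0],"spin": 0},{"slide": [0,0,1],"spin": 0},{"slide": [0,0,1],"spin": 0},{"slide": [0,0,1],"spin": 0},{"slide": [0,0,1],"spin": 0},{"slide": [0,0,0],"spin": 0}])

```text
time_s: 3.05
tcp_pos: [0.5188, 0.1646, 0.1448]
ee_rot: [[0.984, -0.179, -0.006], [-0.179, -0.984, -0.01], [-0.004, 0.011, -1.0]]
wrist_force: [-0.9, 0.3, -0.8]
gripper_width: 0.999
```

Run:
```python
from h import *
d=cap('wrist','w3.png'); print(d['eye'],sense()['tcp_pos'])
```

```text
[0.59462093 0.1526649  0.3054396 ] [0.52028142 0.16517774 0.14686528]
```

View pics/w3.png

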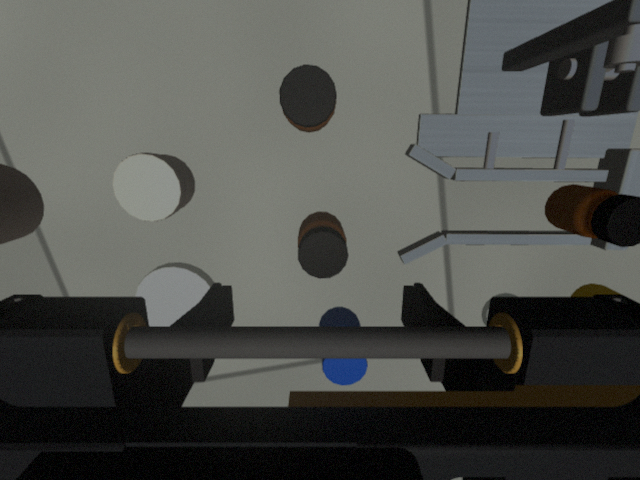

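Run:
```python
from h import *
print(back('w3.png',322,255,.07),back('w3.png',308,94,.07))
p=[.519,.157,.07]; print(proj('w3.png',p),proj('w3.png',[.519,.157,0]))
```

```text
[0.51820662 0.15994045 0.07      ] [0.62447372 0.15025847 0.07      ]
[325.85602331 253.25734787] [323.06770211 229.84776823]
```

Call:
servo_tool(deltas=[{"slide": [0,0.15,1],"spin": 0},{"slide": [0,0,1],"spin": 0},{"slide": [0,0,1],"spin": 0},{"slide": [0,0,1],"spin": 0},{"slide": [0,0,0.8],"spin": 0},{"slide": [0,0,0],"spin": 0}])

```text
time_s: 3.7
tcp_pos: [0.5286, 0.1688, 0.0349]
ee_rot: [[0.985, -0.171, 0.019], [-0.171, -0.985, 0.002], [0.019, -0.005, -1.0]]
wrist_force: [-1.7, -0.9, -0.1]
gripper_width: 1.0
```

Call:
servo_tool(deltas=[{"slide": [-0.3,0.4,0.4],"spin": 0},{"slide": [0,0,0],"spin": 0}])

```text
time_s: 3.9
tcp_pos: [0.5222, 0.1624, 0.028]
ee_rot: [[0.985, -0.168, 0.025], [-0.169, -0.986, 0.004], [0.024, -0.008, -1.0]]
wrist_force: [0.3, -0.3, -0.7]
gripper_width: 1.005
```

Call:
servo_tool(deltas=[{"slide": [-0.1,0.1,0.2],"spin": -0.1},{"slide": [0,0,0],"spin": 0},{"slide": [0,0,0],"spin": 0},{"slide": [0,0,0],"spin": 0},{"slide": [0,0,0],"spin": 0}], gripper=255)

```text
time_s: 4.4
tcp_pos: [0.5243, 0.1639, 0.0287]
ee_rot: [[0.988, -0.151, 0.036], [-0.151, -0.988, 0.01], [0.034, -0.015, -0.999]]
wrist_force: [0.2, 0.5, -0.1]
gripper_width: 0.63
```

Run:
```python
from h import *
d=cap('wrist','w4.png'); print(d['eye'],sense()['tcp_pos'],sense()['gripper_width'])
```

```text
[0.5936907  0.15089164 0.19217013] [0.52434206 0.16393393 0.02862158] 0.5818376077097133
```

View pics/w4.png

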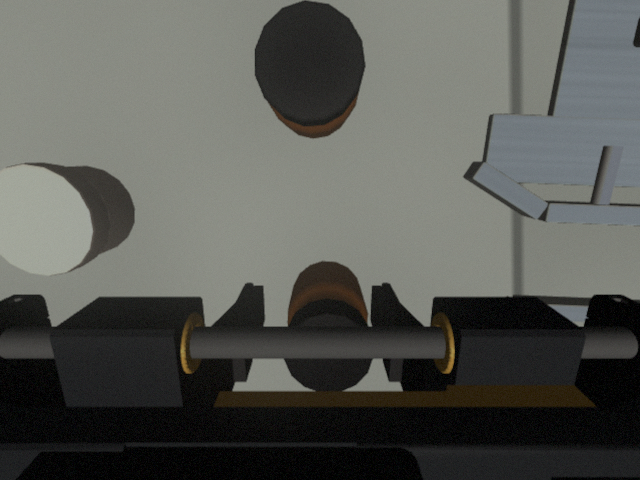

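The fingers straddle bottle A around (328,340) and are still closing. Zero rows let the arm drift a little, so I'll let the fingers finish during camera calls, when the arm holds its target.

```bash
cat >> h.py <<'E'
def wait(n,name='wrist',f=None):
    for i in range(n): d=optics.capture(name)
    if f: cap(name,f)
def show():
    s=sense(); R=s['ee_rot']; print('t',round(s['time_s'],2),'tcp',s['tcp_pos'].round(4),'ang',np.degrees(np.arctan2(R[1,0],R[0,0])).round(2),'z',R[:,2].round(3),'F',s['wrist_force'].round(1),'g',round(s['gripper_width'],3), 'j',s['joints'].round(1))
E
python3 - <<'E'
from h import *
show()
for i in range(5): wait(2); show()
E
```

```text
t 4.45 tcp [0.5243 0.1639 0.0286] ang -8.69 z [ 0.036  0.01  -0.999] F [0.4 0.6 0.7] g 0.582 j [ 34.7  26.5 -25.6   1.2 -35.8  45.7]
t 4.55 tcp [0.5239 0.1635 0.0283] ang -8.7 z [ 0.035  0.009 -0.999] F [ 0.9 -0.5  1.3] g 0.493 j [ 34.7  26.5 -25.7   1.2 -35.8  45.7]
t 4.65 tcp [0.5238 0.1634 0.0283] ang -8.7 z [ 0.035  0.009 -0.999] F [-0.4 -0.6  1.7] g 0.448 j [ 34.7  26.6 -25.7   1.2 -35.8  45.7]
t 4.75 tcp [0.5239 0.1634 0.0283] ang -8.7 z [ 0.035  0.009 -0.999] F [-1.1 -1.1  2.2] g 0.444 j [ 34.7  26.6 -25.7   1.2 -35.8  45.7]
t 4.85 tcp [0.5238 0.1634 0.0282] ang -8.7 z [ 0.035  0.009 -0.999] F [-0.2 -1.4  1.4] g 0.45 j [ 34.7  26.6 -25.7   1.2 -35.8  45.7]
t 4.95 tcp [0.5238 0.1634 0.0282] ang -8.7 z [ 0.035  0.009 -0.999] F [ 0.3 -0.8  2.1] g 0.444 j [ 34.7  26.6 -25.7   1.2 -35.8  45.7]
```

Call:
servo_tool(deltas=[{"slide": [0.2,0.7,-0.03],"spin": 0.24},{"slide": [0.25,0.75,-0.03],"spin": 0},{"slide": [0.25,0.75,-0.02],"spin": 0},{"slide": [0.25,0.75,-0.02],"spin": 0}])

```text
time_s: 5.35
tcp_pos: [0.5347, 0.0877, 0.0294]
ee_rot: [[0.983, -0.181, 0.036], [-0.181, -0.983, 0.012], [0.033, -0.018, -0.999]]
wrist_force: [-0.3, -0.8, -1.2]
gripper_width: 0.445
```

```bash
cat >> h.py <<'E'
Q=np.array([0.51613413,0.01661602,-0.18455514])
def w2s(p):
    c,s=np.cos(Q[2]),np.sin(Q[2]); d=np.array(p[:2])-Q[:2]; return (np.array([c*d[0]+s*d[1],-s*d[0]+c*d[1]])*1e3).round(1)
def s2w(x,y): 
    c,s=np.cos(Q[2]),np.sin(Q[2]); return np.array([Q[0]+(c*x-s*y)/1e3,Q[1]+(s*x+c*y)/1e3])
def tgt(x,y,z):
    "tool-units to reach station mm x,y and height z m"
    s=sense(); d=np.r_[s2w(x,y),z]-s['tcp_pos']; print('st',w2s(s['tcp_pos']),'units',(s['ee_rot'].T@d/.025).round(2))
E
python3 - <<'E'
from h import *
wait(1,f='w5.png');show(); tgt(5,-10,.028)
E
```

```text
t 5.45 tcp [0.5344 0.0865 0.0293] ang -10.64 z [ 0.035  0.011 -0.999] F [-0.3  0.7 -0.7] g 0.446 j [ 26.6  25.9 -26.5   0.6 -35.5  52.4]
st [ 5.2 72. ] units [-0.    3.28 -0.01]
```

View pics/w5.png

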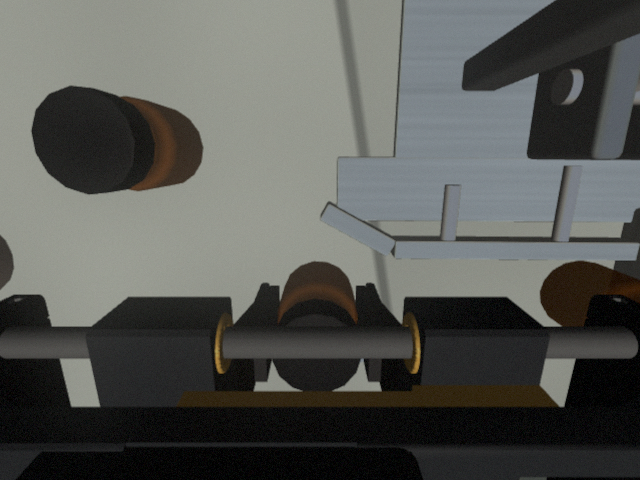

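Run:
```python
from h import *
p=back('w5.png',318,262,0.001); print(w2s(p), 'expect centre+20'); print(w2s(back('w5.png',395,258,.014)),'rail kink inner far 23,30'); print(w2s(back('w5.png',318,392,.07)))
```

```text
[17.2 70.6] expect centre+20
[23.7 29.1] rail kink inner far 23,30
[-17.5  69.6]
```

Call:
servo_tool(deltas=[{"slide": [0.03,0.8,-0.01],"spin": 0},{"slide": [0,0.8,-0.01],"spin": 0},{"slide": [0,0.8,-0.01],"spin": 0},{"slide": [0,0.8,-0.01],"spin": 0}])

```text
time_s: 5.85
tcp_pos: [0.5224, 0.0097, 0.0284]
ee_rot: [[0.983, -0.18, 0.039], [-0.181, -0.983, 0.014], [0.036, -0.021, -0.999]]
wrist_force: [1.2, 0.8, 1.1]
gripper_width: 0.446
```

Run:
```python
from h import *
wait(1,f='w6.png');show(); tgt(5,-10,.028)
```

```text
t 5.95 tcp [0.5217 0.0085 0.0283] ang -10.57 z [ 0.038  0.013 -0.999] F [ 0.  -0.7  0.3] g 0.443 j [ 18.8  24.5 -29.2  -0.  -34.   60.7]
st [ 6.9 -6.9] units [-0.08  0.12  0.01]
```

View pics/w6.png

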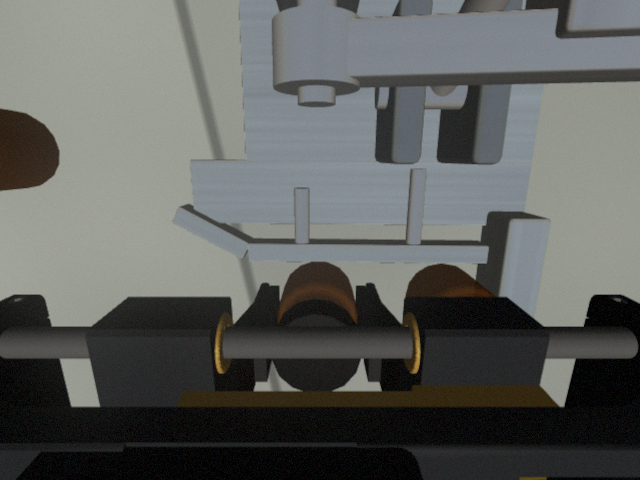

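Call:
servo_tool(deltas=[{"slide": [0,0,0],"spin": 0}], gripper=85)

```text
time_s: 6.05
tcp_pos: [0.522, 0.009, 0.0284]
ee_rot: [[0.982, -0.183, 0.039], [-0.184, -0.983, 0.013], [0.036, -0.02, -0.999]]
wrist_force: [0.9, 1.1, 0.1]
gripper_width: 0.479
```

Run:
```python
from h import *
wait(8);show()
```

```text
t 6.45 tcp [0.5218 0.009  0.0283] ang -10.54 z [ 0.038  0.013 -0.999] F [-0.  -0.4  0.6] g 0.66 j [ 18.8  24.5 -29.2  -0.  -34.   60.7]
```

Gripper open to 57 mm, which clears the bottle. Next: up, then over to bottle B.

Call:
servo_tool(deltas=[{"slide": [0,0,-1],"spin": 0},{"slide": [0,0,-1],"spin": 0},{"slide": [0,0,-1],"spin": 0},{"slide": [0,-0.2,-1],"spin": 0},{"slide": [0.5,-1,-0.5],"spin": 0},{"slide": [0.5,-1,0],"spin": 0},{"slide": [0.5,-1,0],"spin": 0},{"slide": [0.5,-1,0],"spin": 0},{"slide": [0.5,-1,0],"spin": 0},{"slide": [0.5,-1,0],"spin": 0}], gripper=0)

```text
time_s: 7.45
tcp_pos: [0.6196, 0.1499, 0.1513]
ee_rot: [[0.982, -0.185, 0.036], [-0.185, -0.983, 0.014], [0.033, -0.02, -0.999]]
wrist_force: [0.9, -0.3, -0.2]
gripper_width: 1.001
```

Run:
```python
from h import *
wait(1,f='w7.png');show(); tgt(82,151,.14)
```

```text
t 7.55 tcp [0.621  0.1515 0.1508] ang -10.56 z [ 0.037  0.014 -0.999] F [-0.9 -1.  -0.4] g 1.005 j [ 28.3  25.4  -5.1   0.4 -57.2  50.9]
st [ 78.3 151.8] units [0.13 0.04 0.44]
```

View pics/w7.png

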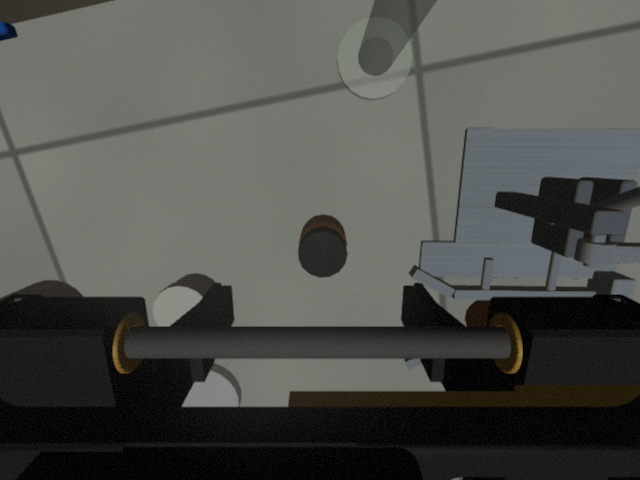

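Run:
```python
from h import *
p=back('w7.png',323,254,.07); print(p,w2s(p)); b=w2s(p); tgt(b[0],b[1],.028)
```

```text
[0.62425238 0.14987228 0.07      ] [ 81.8 150.8]
st [ 78.3 151.8] units [-0.03  0.14  4.91]
```

Call:
servo_tool(deltas=[{"slide": [0,0.1,1],"spin": 0},{"slide": [0,0,1],"spin": 0},{"slide": [0,0,1],"spin": 0},{"slide": [0,0,0.9],"spin": 0}])

```text
time_s: 7.95
tcp_pos: [0.626, 0.1518, 0.0542]
ee_rot: [[0.983, -0.181, 0.045], [-0.182, -0.983, 0.018], [0.041, -0.025, -0.999]]
wrist_force: [0.2, 0.5, -0.1]
gripper_width: 1.002
```

Run:
```python
from h import *
wait(1);show(); tgt(82,151,.026)
```

```text
t 8.0 tcp [0.6235 0.1509 0.0499] ang -10.53 z [ 0.037  0.015 -0.999] F [-0.5 -0.1 -2.7] g 1.001 j [ 28.2  31.8 -10.8   0.4 -45.1  51.1]
st [ 80.9 151.7] units [0.01 0.05 0.95]
```

Call:
servo_tool(deltas=[{"slide": [0,0.05,0.95],"spin": 0}], gripper=255)

```text
time_s: 8.1
tcp_pos: [0.6258, 0.1505, 0.0282]
ee_rot: [[0.983, -0.181, 0.042], [-0.182, -0.983, 0.017], [0.039, -0.024, -0.999]]
wrist_force: [1.2, 0.1, 0.1]
gripper_width: 0.964
```

Run:
```python
from h import *
wait(20);wait(1,f='w8.png');show(); tgt(0,50,.028)
```

```text
t 9.2 tcp [0.6246 0.1503 0.027 ] ang -10.51 z [ 0.039  0.016 -0.999] F [-0.9  0.8  5.5] g 0.45 j [ 28.1  33.5 -11.8   0.4 -42.4  51.2]
st [ 82.1 151.3] units [-3.29  4.04 -0.25]
```

View pics/w8.png

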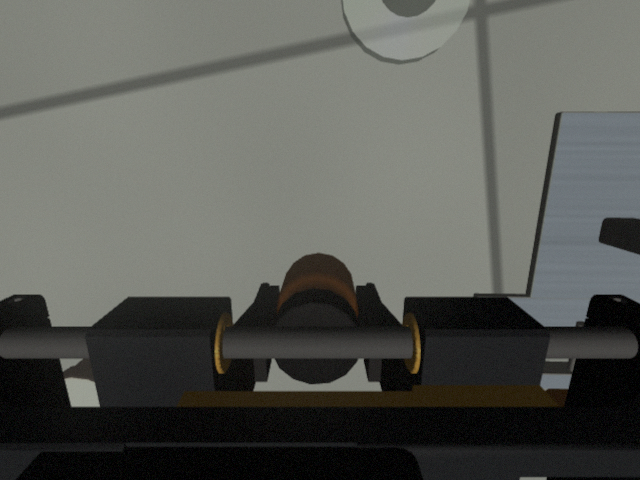

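Call:
servo_tool(deltas=[{"slide": [-0.8,0.4,-0.05],"spin": 0},{"slide": [-0.8,0.4,-0.05],"spin": 0},{"slide": [-0.8,0.4,-0.05],"spin": 0},{"slide": [-0.8,0.4,-0.05],"spin": 0}])

```text
time_s: 9.6
tcp_pos: [0.5403, 0.1262, 0.0272]
ee_rot: [[0.982, -0.181, 0.045], [-0.182, -0.983, 0.018], [0.041, -0.026, -0.999]]
wrist_force: [1.1, -0.6, -1.0]
gripper_width: 0.449
```

Run:
```python
from h import *
wait(2,f='w9.png');show(); tgt(2,50,.028)
```

```text
t 9.75 tcp [0.5396 0.1259 0.0273] ang -10.5 z [ 0.043  0.017 -0.999] F [ 0.7 -0.2 -1.4] g 0.451 j [ 30.1  26.8 -25.2   0.7 -35.3  48.9]
st [  3.  111.8] units [-0.04  2.47 -0.09]
```

View pics/w9.png

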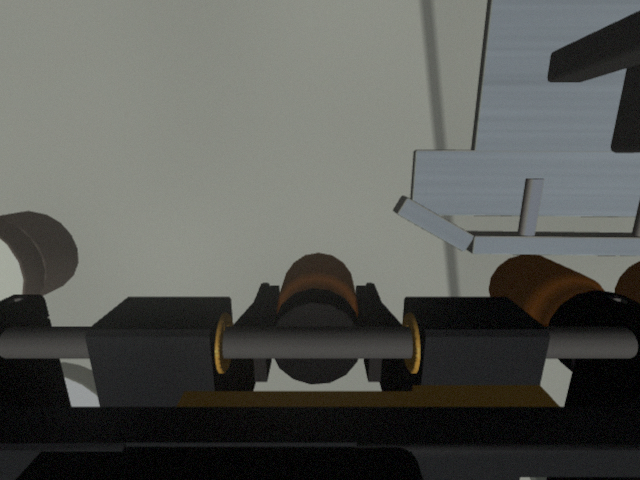

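Call:
servo_tool(deltas=[{"slide": [0,0.9,-0.02],"spin": 0},{"slide": [0,0.9,-0.02],"spin": 0},{"slide": [0,0.8,-0.02],"spin": 0}])

```text
time_s: 10.05
tcp_pos: [0.5322, 0.064, 0.027]
ee_rot: [[0.983, -0.176, 0.048], [-0.177, -0.984, 0.019], [0.044, -0.027, -0.999]]
wrist_force: [1.0, 1.2, 1.3]
gripper_width: 0.447
```

Call:
servo_tool(deltas=[{"slide": [0,0,0],"spin": 0}], gripper=80)

```text
time_s: 10.15
tcp_pos: [0.5326, 0.0625, 0.0269]
ee_rot: [[0.983, -0.178, 0.048], [-0.179, -0.984, 0.019], [0.043, -0.027, -0.999]]
wrist_force: [-0.8, 1.0, -0.1]
gripper_width: 0.486
```

Run:
```python
from h import *
wait(8,f='w10.png');show(); tgt(2,50,.028)
```

```text
t 10.6 tcp [0.5322 0.0645 0.0269] ang -10.14 z [ 0.048  0.019 -0.999] F [ 0.8  1.  -0.1] g 0.681 j [ 24.3  25.5 -27.8   0.3 -33.8  55.3]
st [ 7. 50.] units [-0.2  -0.   -0.05]
```

View pics/w10.png

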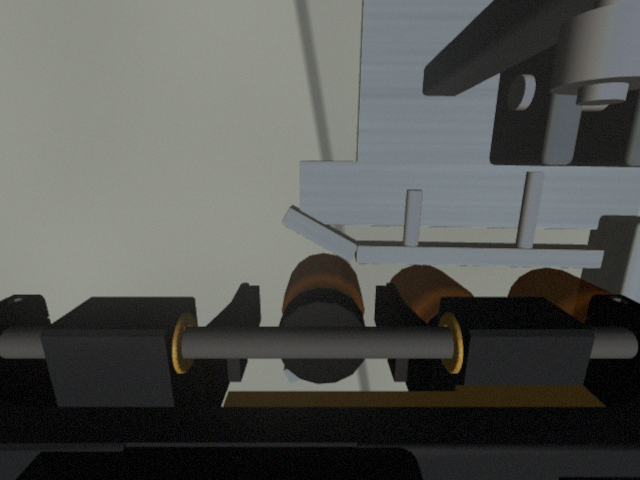

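Call:
servo_tool(deltas=[{"slide": [0,0,-1],"spin": 0},{"slide": [0,0,-1],"spin": 0},{"slide": [0,0,-1],"spin": 0},{"slide": [0,-0.3,-0.3],"spin": 0}])

```text
time_s: 11.0
tcp_pos: [0.5275, 0.0705, 0.1096]
ee_rot: [[0.984, -0.175, 0.041], [-0.175, -0.984, 0.016], [0.037, -0.023, -0.999]]
wrist_force: [0.5, 0.3, 0.7]
gripper_width: 0.687
```

Call:
servo_tool(deltas=[{"slide": [-0.1,-0.9,0],"spin": 0.05},{"slide": [0,-0.8,0],"spin": 0}], gripper=255)

```text
time_s: 11.2
tcp_pos: [0.5327, 0.1136, 0.1115]
ee_rot: [[0.982, -0.184, 0.043], [-0.185, -0.983, 0.018], [0.039, -0.025, -0.999]]
wrist_force: [0.5, 0.5, 0.6]
gripper_width: 0.58
```

Run:
```python
from h import *
wait(12,f='w11.png');show(); tgt(1,98,.026)
```

```text
t 11.85 tcp [0.5328 0.1123 0.1115] ang -10.68 z [ 0.042  0.017 -0.999] F [-0.2  0.2  0. ] g 0.037 j [ 29.2  19.3 -21.7   0.5 -46.4  49.9]
st [-1.1 97.1] units [-0.05  0.05  3.42]
```

View pics/w11.png

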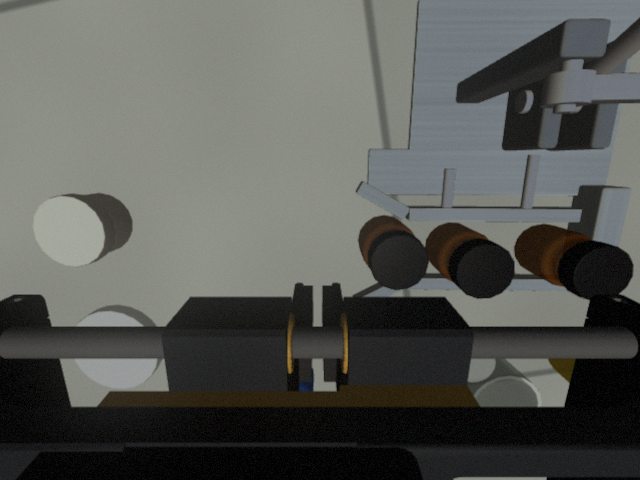

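Run:
```python
from h import *
for u,v in ((399,259),(485,267),(597,270)): print(w2s(back('w11.png',u,v,.07)))
```

```text
[ 9.3 47.4]
[ 4.6 -5.5]
[  3.2 -73.4]
```

Call:
servo_tool(deltas=[{"slide": [0.1,0,1],"spin": 0},{"slide": [0,0,1],"spin": 0},{"slide": [0,0,1],"spin": 0},{"slide": [0,0,0.4],"spin": 0}])

```text
time_s: 12.25
tcp_pos: [0.542, 0.1139, 0.0274]
ee_rot: [[0.982, -0.185, 0.05], [-0.186, -0.982, 0.021], [0.046, -0.03, -0.999]]
wrist_force: [-0.0, 0.5, -0.4]
gripper_width: 0.005
```

Run:
```python
from h import *
wait(2);show(); tgt(4,35,.026)
```

```text
t 12.35 tcp [0.5424 0.1141 0.0282] ang -10.69 z [ 0.051  0.021 -0.998] F [-0.6  0.3 -0.1] g 0.003 j [ 28.9  26.6 -25.5   0.6 -34.8  50. ]
st [  7.9 100.7] units [-0.16  2.63  0.  ]
```

Call:
servo_tool(deltas=[{"slide": [-0.05,0.4,0],"spin": 0},{"slide": [-0.04,0.3,0],"spin": 0},{"slide": [-0.04,0.3,0],"spin": 0},{"slide": [-0.03,0.3,0],"spin": 0},{"slide": [0,0.3,0],"spin": 0},{"slide": [0,0.3,0],"spin": 0}])

```text
time_s: 12.95
tcp_pos: [0.5333, 0.0677, 0.0326]
ee_rot: [[0.981, -0.182, 0.064], [-0.184, -0.983, 0.027], [0.058, -0.038, -0.998]]
wrist_force: [-1.1, 2.7, 3.7]
gripper_width: 0.004
```

Run:
```python
from h import *
wait(1,f='w12.png');show(); tgt(4,35,.026)
```

```text
t 13.05 tcp [0.5326 0.0668 0.0321] ang -10.68 z [ 0.062  0.026 -0.998] F [-0.4  1.8  0.5] g 0.008 j [ 24.5  24.7 -28.1   0.2 -33.3  54.6]
st [ 7.  52.4] units [-0.13  0.7   0.21]
```

View pics/w12.png

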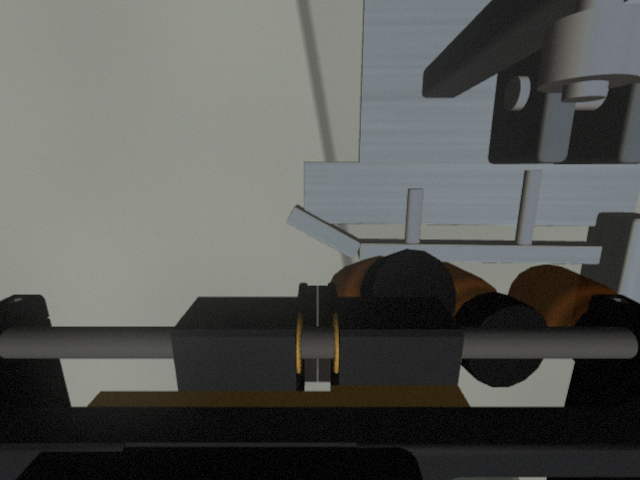

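Bottle B's cap at (408,288) looks shifted relative to its body, so I'll check for tilt with the scene camera.

Run:
```python
from h import *
cap('scene','s1.png'); a=cv2.imread('pics/s1.png')[190:350,200:400]; cv2.imwrite('pics/s1z.png',cv2.resize(a,None,fx=3.75,fy=3.75,interpolation=2));
```

```text
(no output)
```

View pics/s1z.png

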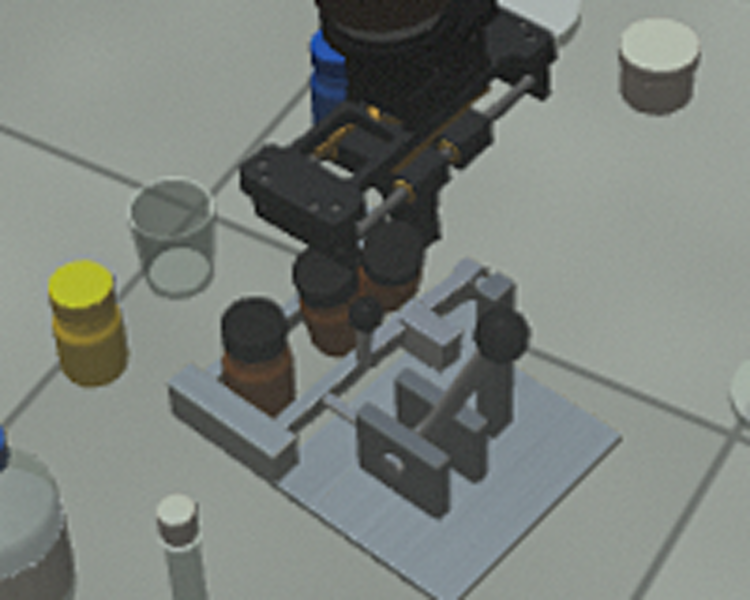

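Run:
```python
from h import *
print('B cap',w2s(back('w12.png',408,293,.07)),'A cap',w2s(back('w12.png',500,340,.07)))
print('B cap scene',w2s(back('s1.png',200+388/3.75,190+243/3.75,.07)),'A',w2s(back('s1.png',200+326/3.75,190+264/3.75,.07)),'C',w2s(back('s1.png',200+252/3.75,190+318/3.75,.07)))
d=cv2.imread('pics/w12.png')[220:400,270:600]; cv2.imwrite('pics/w12z.png',cv2.convertScaleAbs(cv2.resize(d,None,fx=2.4,fy=2.4,interpolation=2),alpha=2))
def e(f,x,y,z,r):
    return [proj(f,np.r_[s2w(x+r*np.cos(t),y+r*np.sin(t)),z]).round(0).tolist() for t in np.arange(0,6.3,1.57)]
print(proj('w12.png',np.r_[s2w(8,18),.07]),proj('w12.png',np.r_[s2w(8,18),0]))
```

```text
B cap [26.  15.4] A cap [  6.9 -22. ]
B cap scene [21.5 12.6] A [  5.3 -21.9] C [  1.1 -77.7]
[398.51628427 335.41248544] [375.90759883 279.46319686]
```

View pics/w12z.png

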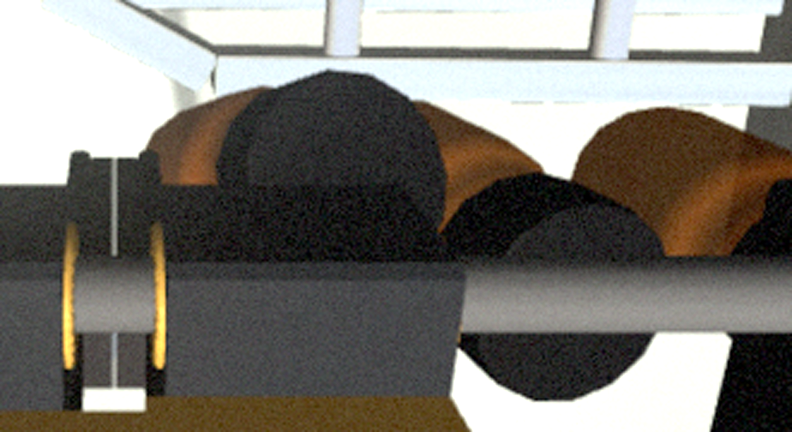

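Bottle B is leaning about 0.2–0.25 rad over the far rail: I pushed it off centre against A. I'll back off gently so it rights itself.

Call:
servo_tool(deltas=[{"slide": [0,-0.2,0],"spin": 0},{"slide": [0,-0.3,0],"spin": 0},{"slide": [0,-0.5,0],"spin": 0},{"slide": [0,-0.5,0],"spin": 0},{"slide": [0,-0.3,-1],"spin": 0},{"slide": [0,0,-1],"spin": 0},{"slide": [0,0,-1],"spin": 0},{"slide": [0,0,-0.5],"spin": 0}])

```text
time_s: 13.9
tcp_pos: [0.5344, 0.1157, 0.1193]
ee_rot: [[0.982, -0.179, 0.052], [-0.18, -0.983, 0.02], [0.047, -0.029, -0.998]]
wrist_force: [0.4, -1.2, -0.7]
gripper_width: 0.009
```

Run:
```python
from h import *
wait(2,f='w13.png');show(); tgt(4,35,.026)
a=cv2.imread('pics/w13.png'); cv2.imwrite('pics/w13z.png',cv2.convertScaleAbs(cv2.resize(a[150:330,320:640],None,fx=2.5,fy=2.5,interpolation=2),alpha=1.6))
```

```text
t 14.05 tcp [0.5337 0.1152 0.1177] ang -10.46 z [ 0.05   0.02  -0.999] F [-0.4 -0.2 -0.2] g 0.004 j [ 29.5  18.8 -21.5   0.6 -46.7  49.7]
st [ -0.8 100.1] units [0.02 2.71 3.6 ]
```

View pics/w13z.png

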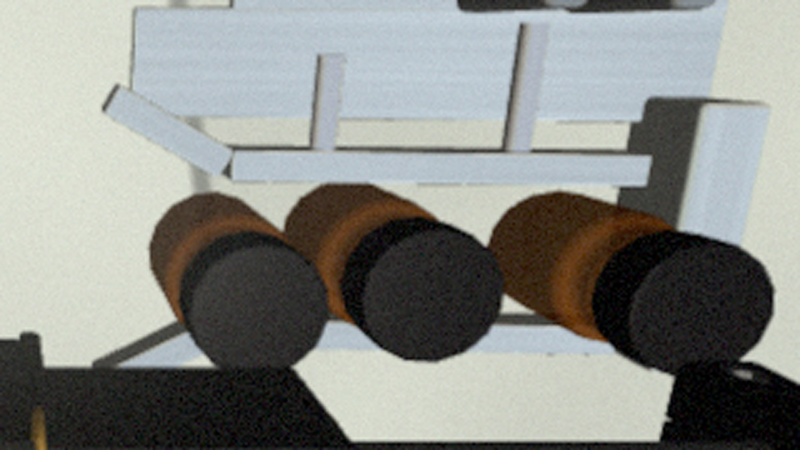

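B is upright again (cap near (423,273)), with A at (493,267) and C at (601,271).

Run:
```python
from h import *
for u,v in ((423.5,273),(493,266),(601,271)): print(w2s(back('w13.png',u,v,.07)))
```

```text
[-0.2 33.6]
[ 5.2 -9.8]
[  2.9 -77.5]
```

Call:
servo_tool(deltas=[{"slide": [-0.2,0,1],"spin": 0},{"slide": [-0.1,0,1],"spin": 0},{"slide": [-0.1,0,1],"spin": 0},{"slide": [-0.1,0,0.5],"spin": 0}])

```text
time_s: 14.45
tcp_pos: [0.5253, 0.1209, 0.0252]
ee_rot: [[0.982, -0.18, 0.05], [-0.181, -0.983, 0.02], [0.045, -0.028, -0.999]]
wrist_force: [-0.4, 0.3, 0.1]
gripper_width: 0.002
```

Run:
```python
from h import *
wait(2);show(); tgt(-2,70,.024)
```

```text
t 14.55 tcp [0.5247 0.1206 0.0251] ang -10.4 z [ 0.048  0.019 -0.999] F [ 0.5  0.4 -0.2] g 0.006 j [ 30.5  25.8 -27.8   0.9 -33.5  48.4]
st [-10.7 103.8] units [0.34 1.35 0.02]
```

Call:
servo_tool(deltas=[{"slide": [0.2,0.5,0],"spin": 0},{"slide": [0.14,0.5,0],"spin": 0},{"slide": [0,0.3,0],"spin": 0}])

```text
time_s: 14.85
tcp_pos: [0.5284, 0.086, 0.0248]
ee_rot: [[0.983, -0.177, 0.049], [-0.178, -0.984, 0.019], [0.044, -0.027, -0.999]]
wrist_force: [-0.7, 0.1, -0.8]
gripper_width: 0.007
```

Run:
```python
from h import *
wait(1);show(); tgt(-2,50,.024)
```

```text
t 14.9 tcp [0.5277 0.0851 0.0247] ang -10.33 z [ 0.048  0.018 -0.999] F [-0.7  0.  -0.3] g 0.002 j [ 26.7  25.5 -28.2   0.5 -33.3  52.5]
st [-1.2 69.4] units [-0.03  0.78  0.01]
```

Call:
servo_tool(deltas=[{"slide": [-0.02,0.25,0],"spin": 0},{"slide": [-0.02,0.25,0],"spin": 0},{"slide": [-0.02,0.25,0],"spin": 0}])

```text
time_s: 15.2
tcp_pos: [0.5241, 0.0657, 0.0259]
ee_rot: [[0.982, -0.179, 0.052], [-0.18, -0.983, 0.021], [0.048, -0.03, -0.998]]
wrist_force: [0.1, 0.7, 0.3]
gripper_width: 0.008
```

Run:
```python
from h import *
wait(1,f='w14.png');show(); tgt(-2,40,.024)
a=cv2.imread('pics/w14.png'); cv2.imwrite('pics/w14z.png',cv2.convertScaleAbs(cv2.resize(a[180:420,320:640],None,fx=2.5,fy=2.5,interpolation=2),alpha=1.6))
```

```text
t 15.3 tcp [0.5235 0.0652 0.0257] ang -10.45 z [ 0.051  0.02  -0.999] F [-0.4  0.3  0.3] g 0.009 j [ 24.9  24.9 -29.3   0.4 -32.7  54.4]
st [-1.7 49.2] units [-0.02  0.37  0.06]
```

View pics/w14z.png

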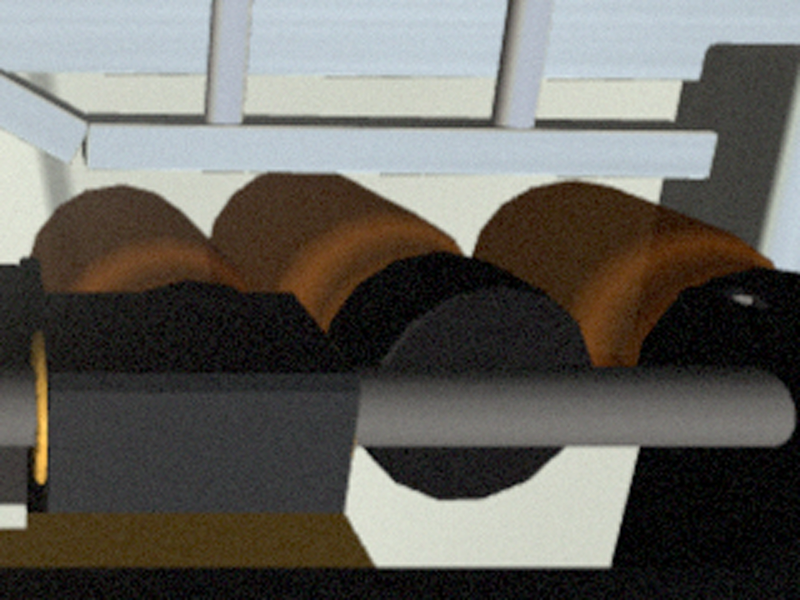

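All upright, with A and B nearly touching and still a gap between A and C. I'll keep pushing in small steps.

Call:
servo_tool(deltas=[{"slide": [-0.02,0.25,0.03],"spin": 0},{"slide": [0,0.2,0.02],"spin": 0}])

```text
time_s: 15.5
tcp_pos: [0.5231, 0.0553, 0.0252]
ee_rot: [[0.982, -0.178, 0.056], [-0.179, -0.984, 0.022], [0.051, -0.031, -0.998]]
wrist_force: [0.3, 2.1, 2.3]
gripper_width: 0.005
```

Run:
```python
from h import *
wait(1,f='w15.png');show(); tgt(-2,36,.024)
a=cv2.imread('pics/w15.png'); cv2.imwrite('pics/w15z.png',cv2.convertScaleAbs(cv2.resize(a[180:420,320:640],None,fx=2.5,fy=2.5,interpolation=2),alpha=1.6))
```

```text
t 15.6 tcp [0.5226 0.0548 0.0249] ang -10.39 z [ 0.055  0.021 -0.998] F [-0.1  1.   1.4] g 0.006 j [ 23.8  24.7 -29.7   0.3 -32.2  55.6]
st [-0.7 38.7] units [-0.05  0.11  0.03]
```

View pics/w15z.png

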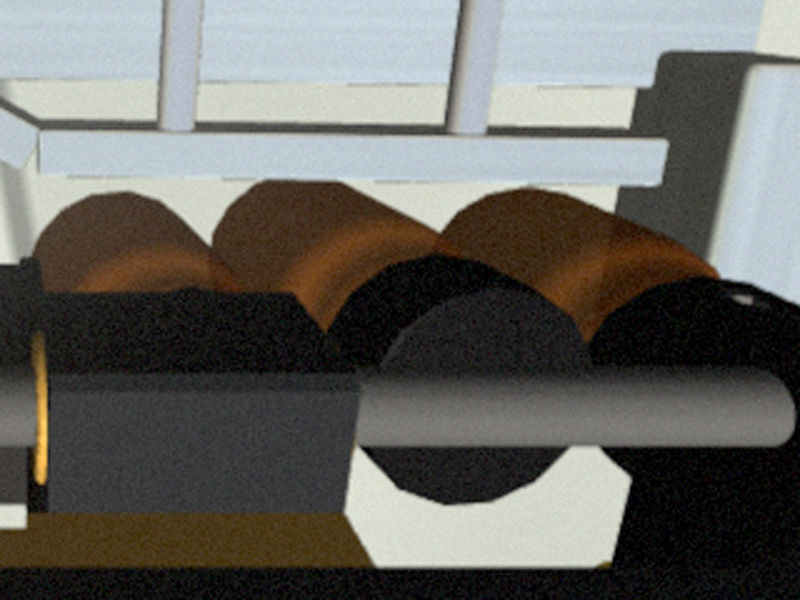

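Call:
servo_tool(deltas=[{"slide": [-0.04,0.2,0.02],"spin": 0},{"slide": [-0.02,0.2,0.02],"spin": 0}])

```text
time_s: 15.8
tcp_pos: [0.521, 0.0461, 0.0242]
ee_rot: [[0.982, -0.177, 0.059], [-0.179, -0.984, 0.023], [0.054, -0.033, -0.998]]
wrist_force: [1.0, 8.3, 4.7]
gripper_width: 0.004
```

Run:
```python
from h import *
wait(1,f='w16.png');show(); tgt(-2,36,.024)
a=cv2.imread('pics/w16.png'); cv2.imwrite('pics/w16z.png',cv2.convertScaleAbs(cv2.resize(a[180:420,320:640],None,fx=2.5,fy=2.5,interpolation=2),alpha=1.6))
```

```text
t 15.9 tcp [0.521  0.0461 0.0243] ang -10.35 z [ 0.059  0.023 -0.998] F [-0.1  5.3  2.2] g 0.003 j [ 22.9  24.6 -30.2   0.2 -31.6  56.7]
st [-0.6 29.8] units [-0.05 -0.25  0.02]
```

View pics/w16z.png

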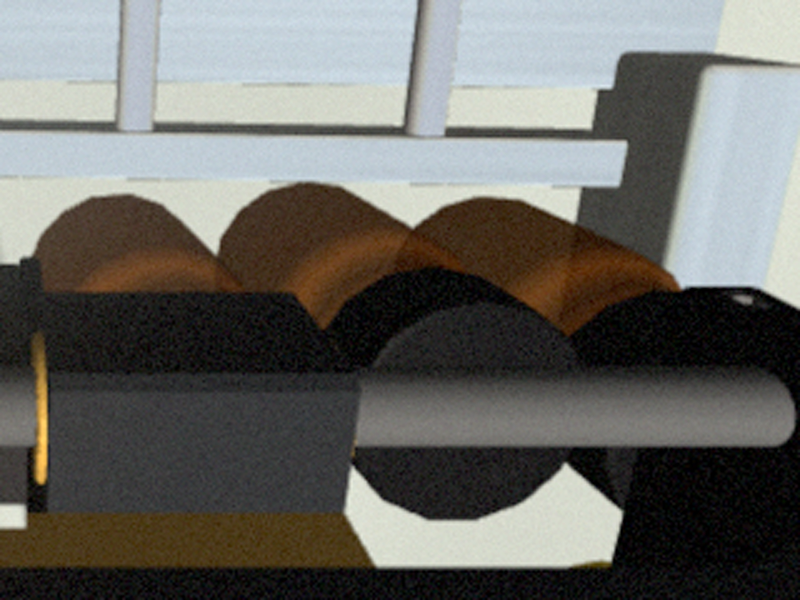

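The force rose to 8 N, so the row is seated. Backing off, then up for a check.

Call:
servo_tool(deltas=[{"slide": [0,-0.2,0],"spin": 0},{"slide": [0,-0.7,0],"spin": 0},{"slide": [-0.1,-0.5,-1],"spin": 0},{"slide": [-0.1,0,-1],"spin": 0},{"slide": [0,0,-1],"spin": 0},{"slide": [0,0,-1],"spin": 0},{"slide": [0,0,-1],"spin": 0},{"slide": [0,0,-1],"spin": 0},{"slide": [0,0,-1],"spin": 0},{"slide": [0,0,-1],"spin": 0}], gripper=255)

```text
time_s: 16.9
tcp_pos: [0.498, 0.0713, 0.219]
ee_rot: [[0.983, -0.184, 0.012], [-0.184, -0.983, 0.001], [0.012, -0.003, -1.0]]
wrist_force: [0.2, 1.1, -0.0]
gripper_width: 0.005
```

Run:
```python
from h import *
wait(2,f='w17.png');show(); tgt(97,-95,.27)
```

```text
t 17.05 tcp [0.4993 0.0719 0.2198] ang -10.62 z [ 0.017  0.003 -1.   ] F [ 0.2 -0.  -1.4] g 0.001 j [ 26.8   9.9 -17.2   0.3 -62.   52.4]
st [-26.7  51.3] units [ 4.98  5.83 -1.97]
```

View pics/w17.png

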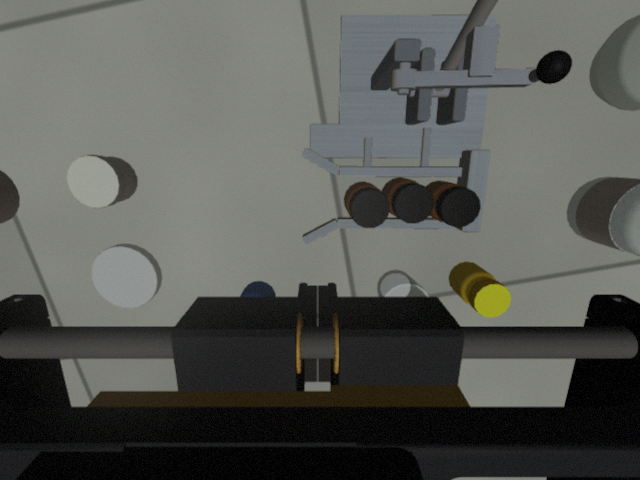

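Run:
```python
from h import *
from scipy.optimize import least_squares
for u,v in ((368,205),(409,202),(458,206)): print(w2s(back('w17.png',u,v,.07)))
for th in (0,.05,.1,.15,.2,.25):
    a=np.arctan2(30,-85)-th; y=-10+90.1*np.cos(a); z=115+90.1*np.sin(a)
    p=np.r_[s2w(97,y),z/1e3]; print(th,y.round(1),z.round(1),[proj(f,p).round(1).tolist() for f in ('w17.png','scene0.png','top0.png')])
p=np.r_[s2w(160,-60),.159]
```

```text
[1.  5.9]
[  3.9 -31.2]
[  0.3 -76. ]
0 -95.0 145.0 [[551.4, 70.6], [295.0, 278.2], [366.7, 235.2]]
0.05 -93.4 149.2 [[553.2, 69.1], [295.5, 276.2], [366.3, 234.9]]
0.1 -91.5 153.3 [[554.6, 67.5], [296.0, 274.2], [365.8, 234.5]]
0.15 -89.5 157.3 [[555.7, 65.9], [296.7, 272.1], [365.1, 234.1]]
0.2 -87.3 161.3 [[556.3, 64.2], [297.4, 270.0], [364.4, 233.7]]
0.25 -84.9 165.1 [[556.4, 62.6], [298.2, 267.9], [363.6, 233.3]]
```

Call:
servo_tool(deltas=[{"slide": [0.41,0.48,-0.25],"spin": 1},{"slide": [0.47,0.41,-0.25],"spin": 1},{"slide": [0.53,0.34,-0.25],"spin": 1},{"slide": [0.57,0.27,-0.25],"spin": 1},{"slide": [0.6,0.18,-0.25],"spin": 1},{"slide": [0.62,0.1,-0.25],"spin": 1},{"slide": [0.63,0.01,0],"spin": 1},{"slide": [0.62,-0.08,0],"spin": 1},{"slide": [0.61,-0.16,0],"spin": 1}], gripper=120)

```text
time_s: 17.95
tcp_pos: [0.5566, -0.0581, 0.2403]
ee_rot: [[0.077, -0.997, -0.027], [-0.997, -0.077, -0.006], [0.003, 0.028, -1.0]]
wrist_force: [0.3, 0.1, -0.5]
gripper_width: 0.525
```

Run:
```python
from h import *
wait(1,f='w18.png');show(); tgt(97,-91.5,.24); cap('top','t1.png')
```

```text
t 18.05 tcp [ 0.5566 -0.0587  0.2398] ang -85.4 z [-0.028 -0.006 -1.   ] F [ 0.8 -0.4 -0. ] g 0.527 j [ 10.6  15.8  -6.2   0.  -69.6  -6. ]
st [ 53.7 -66.6] units [ 1.41 -1.41 -0.05]
```

View pics/w18.png

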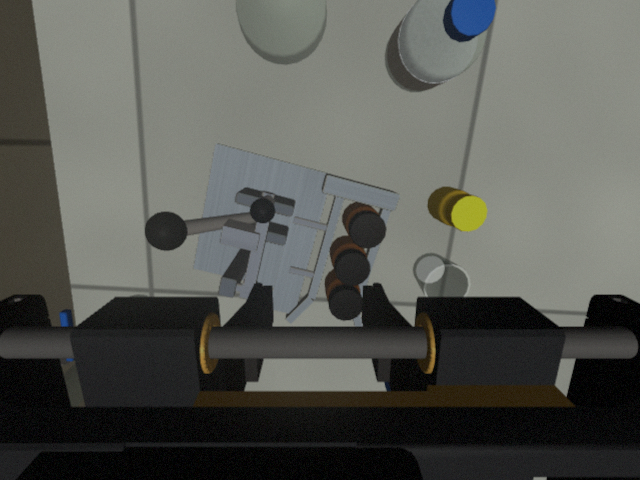

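Call:
servo_tool(deltas=[{"slide": [0.71,-0.7,0],"spin": 0.95},{"slide": [0.61,-0.79,0],"spin": 0.95}])

```text
time_s: 18.3
tcp_pos: [0.5922, -0.089, 0.2382]
ee_rot: [[-0.181, -0.983, -0.032], [-0.983, 0.181, -0.005], [0.011, 0.03, -0.999]]
wrist_force: [0.6, 0.3, -0.2]
gripper_width: 0.529
```

Run:
```python
from h import *
for th in (0,.05,.1,.15,.2):
    a=np.arctan2(30,-85)-th; y=-10+90.1*np.cos(a); z=115+90.1*np.sin(a); p=np.r_[s2w(97,y),z/1e3]; print(th,proj('w18.png',p).round(1))
print('lk',proj('w18.png',np.r_[s2w(160,-60),.159]))
wait(2,f='w19.png');show(); tgt(97,-91.5,.135)
```

```text
0 [264.6 202.1]
0.05 [263.5 205.1]
0.1 [262.2 208.4]
0.15 [260.9 212.1]
0.2 [259.6 216.1]
lk [164.57313058 230.44613591]
t 18.45 tcp [ 0.5924 -0.0893  0.2375] ang -100.21 z [-0.033 -0.005 -0.999] F [ 0.6 -0.  -0.6] g 0.532 j [  6.9  19.9  -0.6   0.1 -71.3 -17.2]
st [ 94.4 -90.1] units [ 0.01 -0.23  4.09]
```

View pics/w19.png

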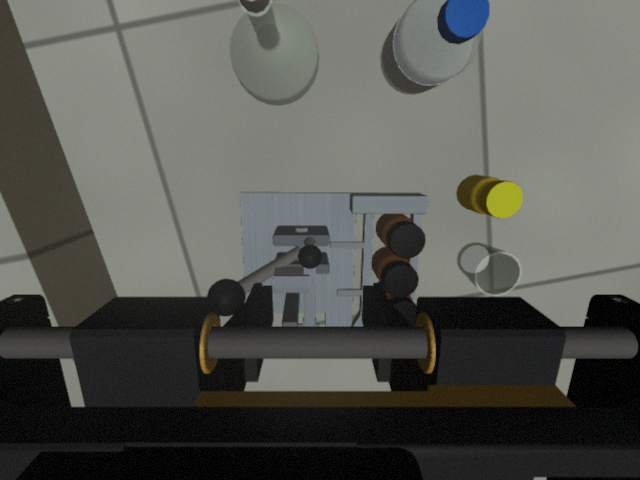

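Call:
servo_tool(deltas=[{"slide": [0,-0.15,1],"spin": 0.04},{"slide": [0,-0.1,1],"spin": 0},{"slide": [0,0,0.9],"spin": 0}])

```text
time_s: 18.75
tcp_pos: [0.5962, -0.0884, 0.1663]
ee_rot: [[-0.171, -0.985, -0.026], [-0.985, 0.172, -0.004], [0.009, 0.025, -1.0]]
wrist_force: [0.2, 0.6, -1.0]
gripper_width: 0.531
```

Run:
```python
from h import *
wait(2,f='w20.png');show(); tgt(97,-91.5,.135)
for th in (0,.1,.2):
    a=np.arctan2(30,-85)-th; y=-10+90.1*np.cos(a); z=115+90.1*np.sin(a); p=np.r_[s2w(97,y),z/1e3]; print(th,proj('w20.png',p).round(1))
```

```text
t 18.9 tcp [ 0.5953 -0.0886  0.1659] ang -99.94 z [-0.03  -0.005 -1.   ] F [-0.  -0.2 -0.1] g 0.532 j [  7.   23.2  -6.3   0.1 -62.2 -17. ]
st [ 97.1 -88.9] units [ 0.09 -0.03  1.24]
0 [310.1 279.7]
0.1 [310.2 291.3]
0.2 [310.4 305. ]
```

View pics/w20.png

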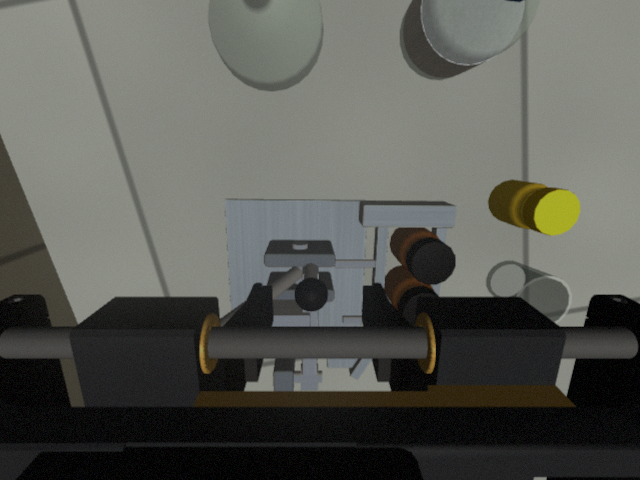

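Call:
servo_tool(deltas=[{"slide": [0.1,-0.03,0.9],"spin": 0.08},{"slide": [0,0,0.35],"spin": 0}])

```text
time_s: 19.1
tcp_pos: [0.5967, -0.0905, 0.1386]
ee_rot: [[-0.179, -0.984, -0.022], [-0.984, 0.179, -0.006], [0.01, 0.021, -1.0]]
wrist_force: [0.2, -0.3, -0.1]
gripper_width: 0.53
```

Run:
```python
from h import *
wait(2);show(); tgt(97,-91.5,.135)
```

```text
t 19.2 tcp [ 0.5978 -0.0906  0.1398] ang -100.29 z [-0.02  -0.006 -1.   ] F [-0.9 -0.2  0.6] g 0.529 j [  6.8  24.5  -8.3   0.3 -58.3 -17.3]
st [100.  -90.5] units [0.04 0.12 0.19]
```

Call:
servo_tool(deltas=[{"slide": [0.03,0.1,0.2],"spin": 0}], gripper=255)

```text
time_s: 19.3
tcp_pos: [0.5966, -0.0908, 0.1368]
ee_rot: [[-0.177, -0.984, -0.016], [-0.984, 0.177, -0.007], [0.01, 0.015, -1.0]]
wrist_force: [0.9, 0.9, 0.0]
gripper_width: 0.495
```

Run:
```python
from h import *
wait(14,f='w21.png');show(); tgt(97,-91.5,.135)
```

```text
t 20.05 tcp [ 0.5958 -0.091   0.1351] ang -100.29 z [-0.019 -0.007 -1.   ] F [ 1.9 -0.9  1.2] g 0.18 j [  6.8  24.6  -9.    0.3 -57.5 -17.3]
st [ 98.  -91.2] units [0.01 0.04 0.01]
```

View pics/w21.png

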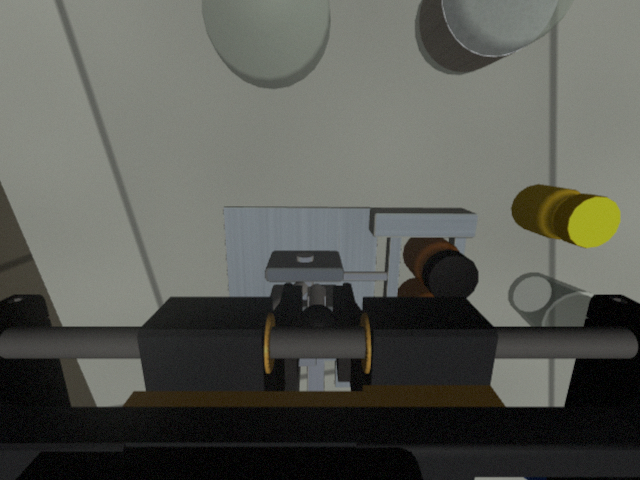

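Call:
servo_tool(deltas=[{"slide": [-0.39,0,-0.64],"spin": 0},{"slide": [-0.52,0,-0.54],"spin": 0},{"slide": [-0.62,0,-0.43],"spin": 0}])

```text
time_s: 20.35
tcp_pos: [0.6026, -0.0542, 0.1737]
ee_rot: [[-0.182, -0.983, -0.023], [-0.983, 0.183, -0.008], [0.012, 0.021, -1.0]]
wrist_force: [4.2, 0.4, -7.6]
gripper_width: 0.175
```

```bash
cat >> h.py <<'E'
def arc():
    s=sense(); g=s['tcp_pos']-s['ee_rot'][:,2]*.0187; y=w2s(g)[1]+10; z=g[2]*1e3-115; print('x',w2s(g)[0],'rel',y.round(1),z.round(1),'R',np.hypot(y,z).round(1),'phi',np.degrees(np.arctan2(z,y)).round(1),'theta',(np.radians(160.6)-np.arctan2(z,y)).round(2))
E
python3 - <<'E'
from h import *
wait(1);show(); arc()
E
```

```text
t 20.4 tcp [ 0.6034 -0.0515  0.175 ] ang -100.38 z [-0.021 -0.007 -1.   ] F [ 0.3  0.5 -0.2] g 0.176 j [ 10.5  22.8  -5.5   0.2 -62.9 -21. ]
x 98.7 rel -40.8 78.7 R 88.6 phi 117.4 theta 0.75
```

Call:
servo_tool(deltas=[{"slide": [-0.7,-0.02,-0.28],"spin": 0},{"slide": [-0.74,0,-0.12],"spin": 0},{"slide": [-0.75,0,0.03],"spin": 0},{"slide": [-0.73,0,0.19],"spin": 0}])

```text
time_s: 20.8
tcp_pos: [0.6171, 0.0239, 0.1754]
ee_rot: [[-0.181, -0.983, -0.024], [-0.983, 0.181, -0.008], [0.012, 0.022, -1.0]]
wrist_force: [7.1, -10.1, -14.1]
gripper_width: 0.169
```

Run:
```python
from h import *
wait(1,f='w22.png');show(); arc()
```

```text
t 20.9 tcp [0.6175 0.0255 0.1745] ang -100.3 z [-0.024 -0.007 -1.   ] F [ 6.1 -3.2 -7.9] g 0.181 j [ 17.3  24.1  -3.4  -0.  -63.9 -27.6]
x 98.5 rel 37.6 78.2 R 86.8 phi 64.3 theta 1.68
```

View pics/w22.png

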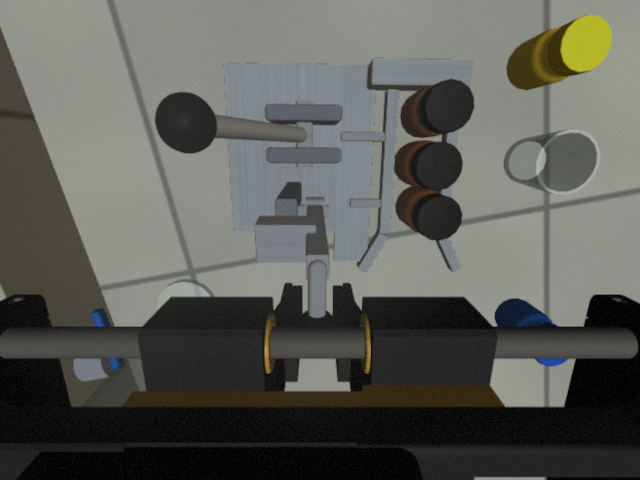

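Call:
servo_tool(deltas=[{"slide": [-0.7,0,0.3],"spin": 0},{"slide": [-0.55,0,0.52],"spin": 0},{"slide": [-0.43,0,0.62],"spin": 0}])

```text
time_s: 21.2
tcp_pos: [0.6253, 0.0652, 0.1368]
ee_rot: [[-0.178, -0.984, -0.025], [-0.984, 0.178, -0.016], [0.02, 0.021, -1.0]]
wrist_force: [3.1, -7.3, -0.8]
gripper_width: 0.178
```

Run:
```python
from h import *
wait(1);show(); arc()
```

```text
t 21.25 tcp [0.6254 0.0667 0.1339] ang -100.21 z [-0.025 -0.015 -1.   ] F [ 7.  -2.2 -3. ] g 0.177 j [ 21.   27.2  -4.7   0.3 -59.7 -31.3]
x 98.6 rel 79.7 37.6 R 88.1 phi 25.2 theta 2.36
```

Call:
servo_tool(deltas=[{"slide": [-0.3,0,0.7],"spin": 0}])

```text
time_s: 21.35
tcp_pos: [0.6268, 0.0735, 0.1178]
ee_rot: [[-0.176, -0.984, -0.024], [-0.984, 0.176, -0.018], [0.022, 0.021, -1.0]]
wrist_force: [3.4, -11.1, -1.1]
gripper_width: 0.177
```

Call:
servo_tool(deltas=[{"slide": [0,0,0],"spin": 0}], gripper=140)

```text
time_s: 21.45
tcp_pos: [0.6267, 0.0744, 0.1158]
ee_rot: [[-0.175, -0.984, -0.026], [-0.984, 0.175, -0.02], [0.024, 0.022, -0.999]]
wrist_force: [-0.8, 0.0, -1.5]
gripper_width: 0.217
```

Run:
```python
from h import *
arc(); wait(8,f='w23.png');show(); arc()
```

```text
x 98.5 rel 87.5 19.5 R 89.6 phi 12.5 theta 2.58
t 21.9 tcp [0.6267 0.0737 0.1183] ang -100.14 z [-0.024 -0.017 -1.   ] F [-0.3 -0.7 -0.1] g 0.447 j [ 21.6  28.3  -5.6   0.5 -57.8 -32. ]
x 98.6 rel 86.8 22.0 R 89.5 phi 14.2 theta 2.56
```

View pics/w23.png

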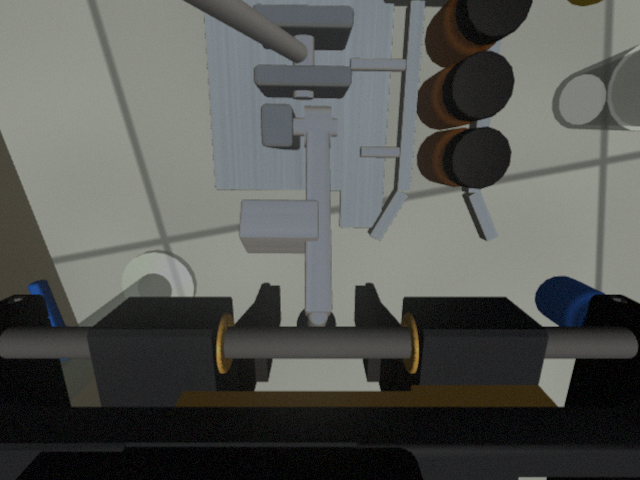

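Call:
servo_tool(deltas=[{"slide": [0,0,-1],"spin": 0},{"slide": [0,0,-1],"spin": 0},{"slide": [0,0,-1],"spin": 0},{"slide": [0,0,-1],"spin": 0},{"slide": [0,0,-1],"spin": 0},{"slide": [0,0,-0.7],"spin": 0}], gripper=60)

```text
time_s: 22.5
tcp_pos: [0.6274, 0.0753, 0.263]
ee_rot: [[-0.178, -0.984, -0.033], [-0.984, 0.178, -0.019], [0.025, 0.029, -0.999]]
wrist_force: [0.2, 0.3, 0.5]
gripper_width: 0.758
```

Run:
```python
from h import *
wait(1,f='w24.png');show(); tgt(160,-60,.26)
```

```text
t 22.6 tcp [0.6285 0.0755 0.2644] ang -100.23 z [-0.029 -0.018 -0.999] F [ 0.  -0.1  0.4] g 0.762 j [ 21.6  22.4   6.9   0.4 -76.4 -32. ]
st [99.6 78.5] units [ 5.55 -2.39  0.24]
```

View pics/w24.png

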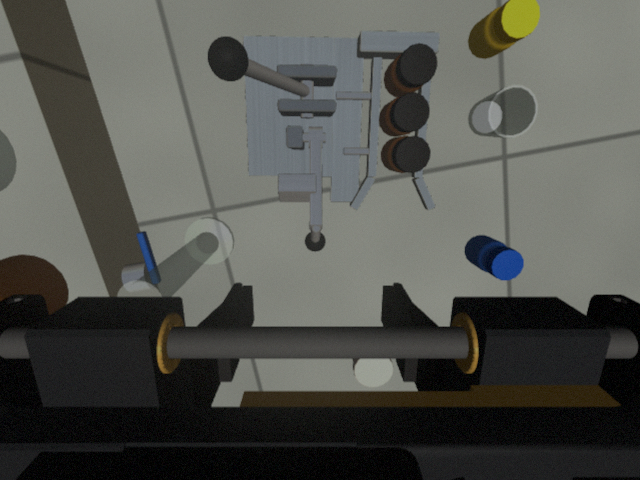

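The catch stays over, with its knob at (315,241). The row caps are at (415,63), (407,112) and (407,154). Next I turn back and move to the lever.

Call:
servo_tool(deltas=[{"slide": [0.46,-0.2,0],"spin": -1},{"slide": [0.48,-0.14,0],"spin": -1},{"slide": [0.5,-0.07,0],"spin": -1},{"slide": [0.5,0,0],"spin": -1},{"slide": [0.5,0.07,0],"spin": -1},{"slide": [0.48,0.14,0],"spin": -1},{"slide": [0.46,0.2,0],"spin": -1},{"slide": [0.42,0.27,0],"spin": -1},{"slide": [0.38,0.32,0],"spin": -1},{"slide": [0.33,0.37,0],"spin": -1}])

```text
time_s: 23.6
tcp_pos: [0.6555, -0.0481, 0.2534]
ee_rot: [[0.956, -0.291, -0.048], [-0.292, -0.956, -0.016], [-0.042, 0.029, -0.999]]
wrist_force: [-0.6, -0.1, -0.5]
gripper_width: 0.764
```

Run:
```python
from h import *
for u,v in ((415,62),(407,112),(407,154)): print(w2s(back('w24.png',u,v,.07)))
wait(1,f='w25.png');show(); tgt(160,-60,.22)
```

```text
[  2.1 -80.4]
[  6.4 -36. ]
[3.4 3.8]
t 23.7 tcp [ 0.6555 -0.0488  0.253 ] ang -17.44 z [-0.049 -0.016 -0.999] F [-0.2  0.1  0.4] g 0.767 j [ 10.   25.8  10.4   0.4 -77.6  62.5]
st [149.  -38.7] units [0.6  0.75 1.32]
```

View pics/w25.png

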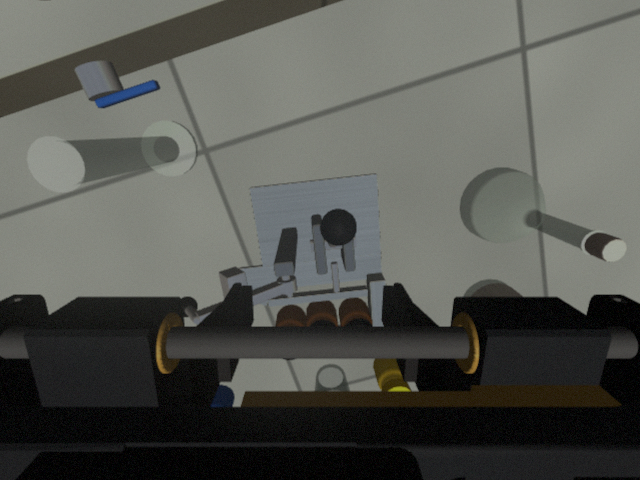

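Call:
servo_tool(deltas=[{"slide": [0.55,0.7,0.5],"spin": -0.85}])

```text
time_s: 23.8
tcp_pos: [0.6633, -0.0683, 0.2421]
ee_rot: [[0.982, -0.182, -0.045], [-0.183, -0.983, -0.015], [-0.042, 0.023, -0.999]]
wrist_force: [1.0, -0.0, 0.3]
gripper_width: 0.767
```

Run:
```python
from h import *
print(proj('w25.png',np.r_[s2w(160,-60),.159]))
wait(2,f='w26.png');show(); print(proj('w26.png',np.r_[s2w(160,-60),.159])); tgt(160,-60,.14)
```

```text
[338.1112756  226.92878698]
t 23.95 tcp [ 0.6618 -0.07    0.2385] ang -10.92 z [-0.053 -0.016 -0.998] F [ 0.2 -0.3 -0. ] g 0.764 j [  8.1  27.1  10.6   0.5 -76.6  70.9]
[315.02581553 247.8144658 ]
st [159.1 -58.4] units [ 0.23 -0.04  3.93]
```

View pics/w26.png

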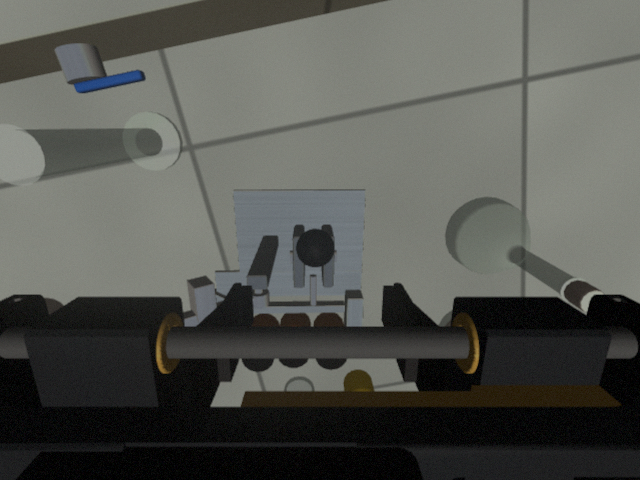

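Call:
servo_tool(deltas=[{"slide": [0.1,0,1],"spin": 0},{"slide": [0.1,0,1],"spin": 0},{"slide": [0,0,1],"spin": 0},{"slide": [0,0,0.6],"spin": 0}])

```text
time_s: 24.35
tcp_pos: [0.664, -0.069, 0.1502]
ee_rot: [[0.979, -0.2, -0.043], [-0.201, -0.979, -0.015], [-0.039, 0.023, -0.999]]
wrist_force: [-0.6, 0.7, -0.1]
gripper_width: 0.763
```

Run:
```python
from h import *
wait(2);show(); tgt(160,-60,.138)
```

```text
t 24.45 tcp [ 0.6634 -0.0691  0.1496] ang -11.56 z [-0.046 -0.015 -0.999] F [-0.4  0.4 -0.4] g 0.76 j [  8.1  30.4   3.1   0.5 -65.4  70.1]
st [160.5 -57.2] units [0.   0.1  0.47]
```

Call:
servo_tool(deltas=[{"slide": [0,0.1,0.45],"spin": -0.1}], gripper=255)

```text
time_s: 24.55
tcp_pos: [0.6643, -0.071, 0.1409]
ee_rot: [[0.982, -0.185, -0.04], [-0.186, -0.982, -0.016], [-0.037, 0.023, -0.999]]
wrist_force: [0.0, 0.6, 0.8]
gripper_width: 0.732
```

```bash
cat >> h.py <<'E'
def lev():
    s=sense(); g=s['tcp_pos']-s['ee_rot'][:,2]*.0187; x=w2s(g)[0]-105; z=g[2]*1e3-30; print('y',w2s(g)[1],'rel',x.round(1),z.round(1),'R',np.hypot(x,z).round(1),'lever',(.4-np.arctan2(x,z)).round(3))
E
python3 - <<'E'
from h import *
wait(18,f='w27.png');show(); lev()
E
```

```text
t 25.5 tcp [ 0.6627 -0.0718  0.1389] ang -10.75 z [-0.045 -0.015 -0.999] F [-0.6 -1.   2.8] g 0.3 j [  7.9  30.9   2.2   0.6 -64.1  71.1]
y -59.6 rel 56.1 127.6 R 139.4 lever -0.014
```

View pics/w27.png

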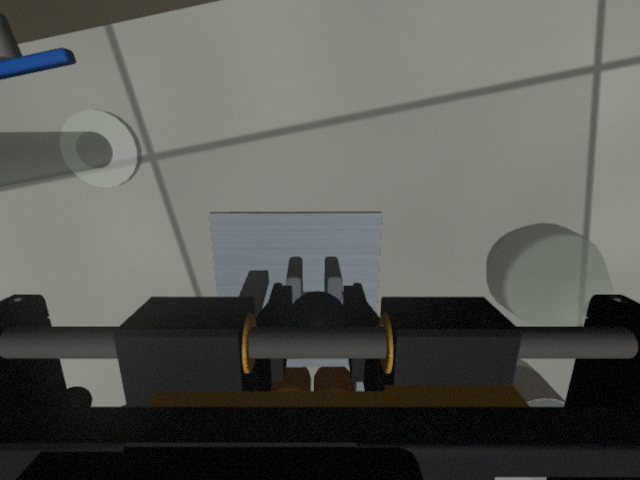

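Call:
servo_tool(deltas=[{"slide": [-0.86,0,-0.25],"spin": 0},{"slide": [-0.89,0,-0.1],"spin": 0},{"slide": [-0.9,0,0.04],"spin": 0}])

```text
time_s: 25.8
tcp_pos: [0.6061, -0.0609, 0.1499]
ee_rot: [[0.982, -0.186, -0.026], [-0.186, -0.982, -0.018], [-0.022, 0.023, -1.0]]
wrist_force: [5.4, -2.4, -1.3]
gripper_width: 0.296
```

Run:
```python
from h import *
wait(1);show(); lev()
```

```text
t 25.85 tcp [ 0.6023 -0.0603  0.1497] ang -10.75 z [-0.029 -0.017 -0.999] F [ 1.6 -1.1 -1.2] g 0.299 j [  9.9  24.3  -7.3   0.8 -60.2  68.9]
y -59.3 rel -5.7 138.4 R 138.5 lever 0.441
```

Call:
servo_tool(deltas=[{"slide": [-0.88,0.02,0.07],"spin": 0},{"slide": [-0.85,0.01,0.27],"spin": 0},{"slide": [-0.4,0,0.18],"spin": 0}])

```text
time_s: 26.15
tcp_pos: [0.56, -0.052, 0.1413]
ee_rot: [[0.983, -0.183, -0.002], [-0.183, -0.983, -0.018], [0.001, 0.019, -1.0]]
wrist_force: [6.9, -5.4, 4.4]
gripper_width: 0.3
```

Run:
```python
from h import *
lev(); wait(1);show(); lev()
```

```text
y -59.0 rel -49.3 130.0 R 139.0 lever 0.763
t 26.2 tcp [ 0.5591 -0.0519  0.141 ] ang -10.57 z [-0.003 -0.018 -1.   ] F [ 5.3 -3.4  2.7] g 0.3 j [ 11.8  20.1 -15.6   1.2 -54.7  66.9]
y -59.1 rel -50.2 129.6 R 139.0 lever 0.769
```

Call:
servo_tool(deltas=[{"slide": [-0.35,0,0.15],"spin": 0}])

```text
time_s: 26.3
tcp_pos: [0.555, -0.051, 0.1393]
ee_rot: [[0.983, -0.182, 0.007], [-0.182, -0.983, -0.02], [0.01, 0.018, -1.0]]
wrist_force: [8.5, -6.6, 0.2]
gripper_width: 0.299
```

Run:
```python
from h import *
wait(6,f='w28.png');show(); lev(); cap('scene','s2.png'); cap('top','t2.png'); wait(10); show(); lev()
a=cv2.imread('pics/s2.png')[180:340,200:400]; b=cv2.imread('pics/t2.png')[200:320,260:420]
cv2.imwrite('pics/s2z.png',cv2.resize(a,None,fx=3.75,fy=3.75,interpolation=2)); cv2.imwrite('pics/t2z.png',cv2.resize(b,None,fx=4,fy=4,interpolation=2))
```

```text
t 26.65 tcp [ 0.5546 -0.051   0.1391] ang -10.51 z [ 0.005 -0.019 -1.   ] F [ 5.8 -5.5  2.6] g 0.294 j [ 12.1  19.6 -16.8   1.4 -53.5  66.6]
y -59.1 rel -54.9 127.8 R 139.1 lever 0.806
t 27.25 tcp [ 0.5547 -0.051   0.1392] ang -10.51 z [ 0.005 -0.019 -1.   ] F [ 7.3 -4.8  2.4] g 0.297 j [ 12.1  19.6 -16.8   1.4 -53.5  66.6]
y -59.0 rel -54.8 127.9 R 139.1 lever 0.805
```

View pics/w28.png

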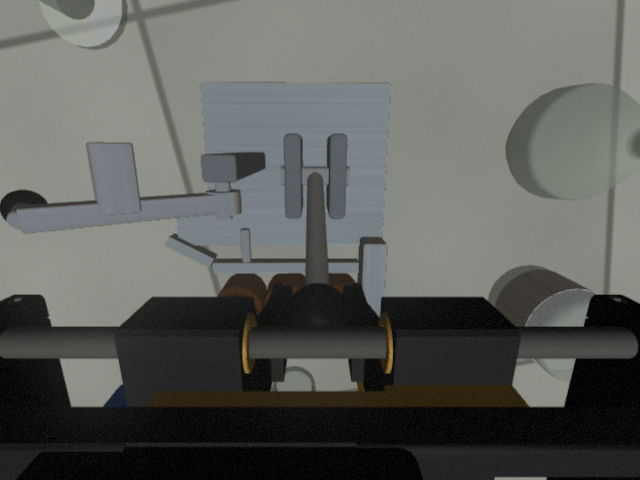

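View pics/s2z.png

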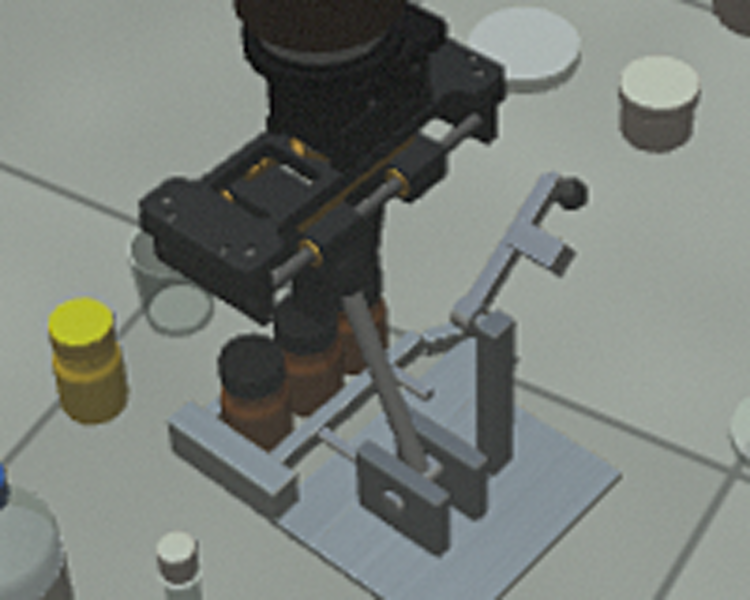

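View pics/t2z.png

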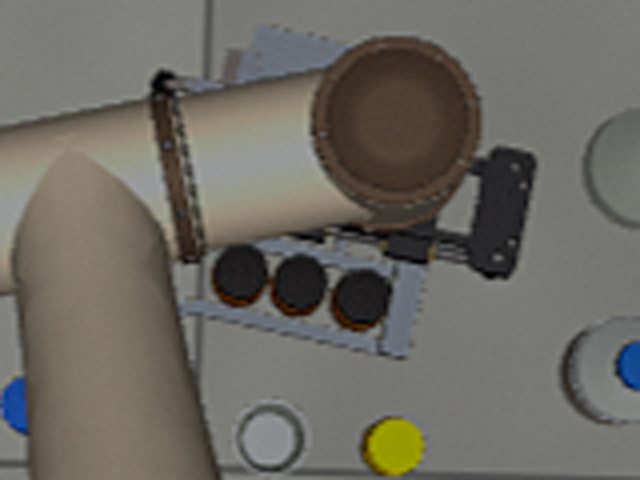

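Run:
```python
from h import *
for u,v in ((240,272),(299,284),(361,297)): print(w2s(back('t2.png',u/4+260,v/4+200,.07)))
```

```text
[-3.1  3.4]
[ -2.6 -36.5]
[ -2.3 -78.4]
```

The row is within limits: the top view puts the centres near y = -78, -37 and +3 mm. Handing in.

Run:
```python
from h import *
show(); lev(); r.finish_job(); print('done')
```

```text
t 27.25 tcp [ 0.5547 -0.051   0.1392] ang -10.51 z [ 0.005 -0.019 -1.   ] F [ 7.3 -4.8  2.4] g 0.297 j [ 12.1  19.6 -16.8   1.4 -53.5  66.6]
y -59.0 rel -54.8 127.9 R 139.1 lever 0.805
the job is handed in; nothing more can be done
done
```

I gripped both loose bottles and slid them along the bench into the channel, then pushed the row up against the end stop. I then flipped the catch over and pulled the lever to its stop. I handed the job in at 27 s with the knob still gripped and held.

**Last checks**
- **Bottles:** upright in a row, with centres at about y = +3, -37 and -78 mm and about 3 mm off the centre line. That leaves the last one about 3 mm short of a full row; the limit is 10 mm.
- **Catch:** about 2.56 rad when I let go of it (over 2 needed). It was still over in the final picture.
- **Lever:** about 0.805 rad, worked out from the gripper position (over 0.68 needed). It stayed steady for about a second. The wrist force was 7–9 N; I could not read the finger contact force itself.
- **Other glassware:** I made no contact with it that I noticed, but I did not measure its positions again at the end.

**What went wrong or disagreed**
- **Leaning bottle:** on my first push bottle B leaned about 0.2–0.25 rad over the far rail. I backed off, it stood up again, and a centred push seated the row.
- **Camera mismatch:** bottle positions from the different camera views disagreed by up to about 6 mm, so the row figures carry that uncertainty.

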